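# Hold a mill ball in the ioniser's airstream before weighing

## Task

The empty glass beaker is blocking the airstream of the bench ioniser: lift it out of the way and stand it upright on the dark used-glassware mat, setting it down rather than dropping it. Then pick up the blue sample tray and carry it, without touching the white grinding ball or letting it roll out of its shallow pocket, to the ioniser and hold it level in the air with the ball squarely in front of the middle of the fan grille, about 10 cm away from the grille, to drain the static off before weighing. Finish while still holding the tray there, still and level with the ball in it, and leave everything else on the bench where it is.

Things in the scene. Friction and masses are not known exactly. Their poses are not given: they have to be found in the camera images.
- ioniser: bench ioniser, a small fan unit fixed to the bench: white housing 70 deep (x) x 120 wide (y) x 120 mm tall hung in a dark steel U bracket (138 mm wide, 160 over its side knobs), underside of the housing 25 mm and top 145 mm above the bench (speed knob to 155). Origin on the bench under its centre, z up; the fan blows along its own -x, out of the front face 35 mm from the origin (42 mm with the round wire guard)
- grille (a point): centre of the round fan guard (94 mm across) on the ioniser's front, 85 mm above the bench; axes as the ioniser's, so the air leaves along -x of this frame and the ball is to be held about 100 mm out along -x, at the same height
- beaker: empty tall-form glass beaker, 54 mm outside diameter (57 at the rim, with a small look-only spout), 95 mm tall, wall 3 mm, white and blue markings on its side, about 75 g, loose, standing on the bench some 10 cm in front of the grille. Origin at the centre of its underside, z up through the mouth
- mat: used-glassware mat, dark rubber with a thin grey border, 150 x 150 x 4 mm, fixed flat on the bench. Origin at the centre of its underside (the bench); its top is 4 mm above
- tray: blue sample tray, loose, about 120 g: plate 90 (x) x 84 (y) x 9 mm with one round pocket 44 mm across and only 3.5 mm deep (black floor) in its middle, and a straight bar handle along -x, 14 mm wide (y), from 6 to 28 mm above the underside, reaching from the plate's edge (x = -45 mm) to x = -150 mm. Origin at the centre of the plate's underside, below the pocket's centre; z up
- tray_grip (a point): on the handle, a good place to hold it: 105 mm from the pocket's centre along the tray's -x and 20 mm above the tray's underside; axes as the tray's
- pocket (a point): centre of the pocket at the height of the ball's centre (20.5 mm above the tray's underside, 15 mm above the pocket's floor); axes as the tray's. It moves with the tray
- ball_center (a point): centre of the white ceramic grinding ball, 30 mm across, about 85 g, loose in the tray's pocket: it may roll up to 13 mm off the pocket's centre and leaves the pocket if the tray is tipped by some 40 degrees or jerked
- wash_bottle: bystander: white squeeze bottle with red cap and spout, 64 mm across, 180 mm tall, loose; origin at the centre of its underside
- sample_jar: bystander: amber glass jar with black cap, 60 mm across, 85 mm tall, loose; origin at the centre of its underside
- crucible: bystander: small white porcelain crucible, 52 mm across, 34 mm tall, loose; origin at the centre of its underside
There are look-alikes about, which are no part of the job. Of the things like the mat, leave any that is yellow; of the rest the larger one is meant.

How it is judged:
On the way, in this order (a step that is already met when the one before it is completed fails the run):
1. the beaker stands upright on the mat, released and at rest (x of beaker in the frame of mat between -0.075 and 0.075 m and y of beaker in the frame of mat between -0.075 and 0.075 m and height (world z) of beaker below 0.008 m and angle between beaker's own z axis and vertical below 0.1 rad and linear speed of beaker below 0.02 m/s and contact force between beaker and the fingers below 0.1 N), for 0.2 s.
2. the tray is lifted clear of the bench in the fingers (height (world z) of tray above 0.03 m and contact force between tray and the fingers above 1 N), for 0.2 s.
At the end, for the whole second after the job is handed in: fingers hold the tray over 30 mm up, still, level within 7 degrees, touching neither ioniser nor beaker; ball in its pocket, its centre 60 to 140 mm in front of the grille and within 30 mm of the grille's middle sideways and in height; beaker upright at rest, its centre on the mat (all of step 2 and x of ball_center in the frame of grille between -0.14 and -0.06 m and y of ball_center in the frame of grille between -0.03 and 0.03 m and z of ball_center in the frame of grille between -0.03 and 0.03 m and distance between ball_center and pocket below 0.017 m and angle between tray's own z axis and vertical below 0.12 rad and linear speed of tray below 0.03 m/s and contact force between tray and ioniser below 0.1 N and contact force between tray and beaker below 0.1 N and x of beaker in the frame of mat between -0.075 and 0.075 m and y of beaker in the frame of mat between -0.075 and 0.075 m and height (world z) of beaker below 0.008 m and angle between beaker's own z axis and vertical below 0.1 rad and linear speed of beaker below 0.02 m/s); the arm keeps its last pose, push and grip.
It fails at once if the ball leaves its pocket (distance between ball_center and pocket above 0.021 m).
It fails at once if the gripper or arm touches the ball (contact force between ball and the fingers above 0.1 N or contact force between ball and the arm above 0.1 N).
It fails at once if the beaker is dropped or thrown: it moves faster than 0.4 m/s out of the fingers (linear speed of beaker above 0.4 m/s and contact force between beaker and the fingers below 0.05 N).
It fails at once if the beaker is knocked over (angle between beaker's own z axis and vertical above 0.7 rad).
It fails at once if a bystander is disturbed (moved more than 20 mm) (distance of any of wash_bottle, sample_jar, crucible from where it was at the start of the episode above 0.02 m).
It also fails if it takes over 67 s, if anything falls off the work surface, if the arm or the gripper's body presses on something with over 40 N, if the wrist force passes 120 N, or if a joint passes its speed limit or range.

## Robot

A 6-joint arm with a two-finger parallel gripper is mounted at the origin on the work surface. World frame = base frame: x ahead of the robot, y to its left, z up, the work surface at z = 0. Lengths are in m, angles in rad, forces in N, time in s.
With the tool pointing down it reaches from about 0.3 to 0.775 m from the base axis. Payload 14.6 kg.
Tool frame: the origin (TCP) lies at the very end of the fingers, on their centre line; the grasp point (between the pads) lies 19 mm behind it; z points along the fingers, y is the direction in which the jaws open and shut (so a half turn about z gives the same grasp; the last joint's range is limited). The gripper opens to 94 mm and grips with 3 to 60 N. Pads are 16 mm wide; open, the fingers measure 119 mm over their backs; the gripper's body (75 mm by 177 mm) begins 78 mm behind the grasp point.
Start: joints at [1.143, 0.3, 1.521, -0, 1.321, -0.067], TCP at [0.194, 0.515, 0.205] pointing down, gripper open.
Joint ranges: [-3.03, 3.03], [-0.79, 2.21], [0.23, 2.52], [-1.04, 4.18], [0, 3.07], [-2.55, 2.55]. Speed limits (rad/s): [2.22, 2.22, 2.57, 3.14, 3.14, 3.14].

## Interface

Orientations are given as [roll, pitch, yaw] about the fixed x, y, z axes, in that order (R = Rz(yaw) Ry(pitch) Rx(roll)).
In Python, from station import ctrl, vision, ticket gives the robot as it stands.
- The arm moves only by the tool step_arm, never from a script. Its argument "steps" is a list of rows, each an object of numbers: "x", "y", "z": the shift along the tool's x, y, z in m; "ax", "ay", "az": the turn, a rotation vector about the tool's x, y, z in degrees; "claw": the finger opening in m, from 0 to 0.094. A call has 1 to 5 rows; each row shifts and turns the pose as measured when the row begins, along the tool's axes as they then stand; what a row does not reach is not made up. A row lasts 1/12 s, in which the tool goes at most 41.7 mm and 7.16 degrees, less where a joint would pass 70% of its speed; a pose out of reach is approached as far as the arm can. A call with a gripper value outside its range is refused whole. The fingers move at their own pace and stop on an object; "grip_force" is the grip in N (left out, the last holds). Time passes only in rows, so rows that do not move let the fingers close. It gives the time, the measured TCP pose, the force and the opening at its end, in the units of the state.
- ctrl.get_obs(): the state, without advancing time (a new reading comes with each control period).
- vision.camera(name): name is "scene" or "top"; returns (picture, depth): 384x512x3 uint8, red, green, blue; 384x512 float32, m along the optical axis (not along the pixel's ray), 0 where there is no reading.
- vision.camera_params(name): a dict with "fov_y" (degrees; the focal length in pixels is half the picture's height over the tangent of half this angle, whatever the lens; pixels are square), "cx", "cy" (the principal point, pixels), "origin" and "attitude" of the camera in the world. Camera axes: x right, y up, looking along -z (the intrinsics and any distortion apply to the point x, -y, -z); pixel columns grow to the right and rows downward; lengths in m; the calibration is good to about 2 mm. A picture is of the moment at which its call begins. camera_params takes no time and is no camera call.
- ticket.hand_in(): hands the job in, once; it reports no verdict.
The state is a dict: "time_s": time; "qpos": joint angles; "joint_vel": joint speeds; "tau": joint torques, N m; "ee_pos": TCP position; "eef_rot": TCP orientation; "force": force on the tool from outside, world axes, zero at the start; "moment": the same for the moment, N m; "grip_width": finger opening in m.
Only numpy, scipy, OpenCV 4.12 (cv2) and the standard library are available. Lean on these libraries where they do the work, as an engineer would, in place of code of your own. Each camera call takes 0.05 s, during which the arm holds its last target.

## Working session

There is one attempt and no reset: what is moved stays moved. The work goes in short steps, Python scripts to look and compute and a tool call to move; the robot and the scene stay as the last step left them, time stands still between calls to the robot, and variables do not carry over. Pictures are saved under pics/ and viewed, and the job is handed in when it is done.

Besides the shell and the picture viewer there is one more tool, called after "Emit:" by a JSON object that holds its "api" and its "payload", one argument or row to a line. step_arm: Moves the arm, as the interface text tells. Its arguments: {"type":"object","properties":{"steps":{"type":"array"},"grip_force":{"type":"number"}},"required":["steps"]}

```bash
ls; mkdir -p pics; python3 - <<'E'
from station import ctrl, vision
import cv2,numpy as np
print(ctrl.get_obs())
for n in("scene","top"):
    p,d=vision.camera(n); print(n,vision.camera_params(n))
    cv2.imwrite(f"pics/{n}0.png",p[:,:,::-1]); np.savez(f"{n}0.npz",p=p,d=d)
E
```

```text
pics
{'time_s': 0.0, 'qpos': array([ 1.14338545e+00,  3.00513995e-01,  1.52160920e+00, -5.23941242e-06,
        1.32069999e+00, -6.65991318e-02]), 'joint_vel': array([-1.37416120e-03, -9.80468791e-04,  7.82024078e-04, -8.70494586e-04,
        8.98900342e-05,  2.55039556e-03]), 'tau': array([ 2.11493621e-03, -5.31814098e+01, -3.52730799e+01,  7.08700041e-02,
        2.45360413e-02, -3.86309353e-05]), 'ee_pos': array([0.19405762, 0.51433292, 0.20485091]), 'eef_rot': array([-3.14036451e+00, -7.68283021e-05,  2.78078216e+00]), 'force': array([-0.2863837 , -1.09534006,  0.33447397]), 'moment': array([0.01053375, 0.04822304, 0.03071311]), 'grip_width': 0.09387596262373693}
scene {'fov_y': 56.00281140966414, 'cx': 255.58445510641272, 'cy': 192.04961674847857, 'origin': array([1.02371848, 0.23882957, 0.72746858]), 'attitude': array([0.7370379 , 0.00378179, 1.97067697])}
top {'fov_y': 50.952219528595315, 'cx': 258.17348322382105, 'cy': 192.90870981033848, 'origin': array([ 0.24668689, -0.00463167,  1.28255962]), 'attitude': array([ 0.19070703,  0.0183752 , -1.57871378])}
```

View pics/scene0.png

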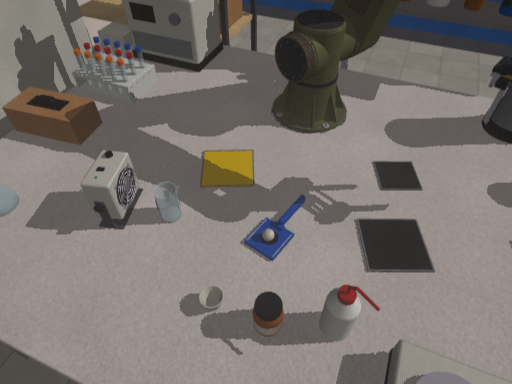

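View pics/top0.png

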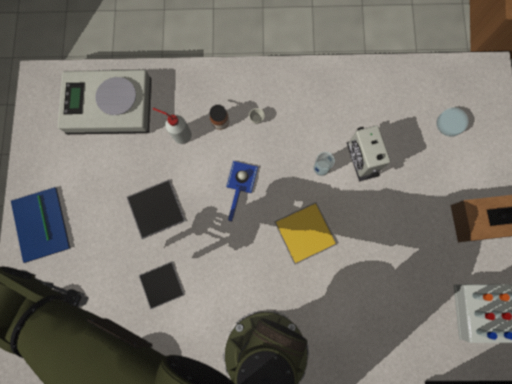

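The mat candidates in the scene view are yellow at (228,168), small dark at (398,176) and larger dark at (395,245). I exclude the yellow one, so the larger dark one is meant. Its top-view position is (156,209). I'll confirm in a crop and measure.

```bash
cat > h.py <<'E'
import numpy as np,cv2
from scipy.spatial.transform import Rotation as Ro
from station import ctrl,vision
def cam(n):
    c=vision.camera_params(n); f=192/np.tan(np.radians(c['fov_y']/2))
    return c,f,Ro.from_euler('xyz',c['attitude']).as_matrix()
def ray(n,u,v):
    c,f,R=cam(n); u=np.asarray(u,float);v=np.asarray(v,float)
    d=np.stack([(u-c['cx'])/f,-(v-c['cy'])/f,-np.ones_like(u)],-1)
    return c['origin'],d@R.T
def onz(n,u,v,z):
    o,d=ray(n,u,v); return o+d*((z-o[2])/d[...,2])[...,None]
def cloud(n,d):
    v,u=np.mgrid[:384,:512]; o,r=ray(n,u,v); P=o+r*d[...,None]; P[d==0]=np.nan; return P
def proj(n,P):
    c,f,R=cam(n); q=(np.asarray(P)-c['origin'])@R
    return np.stack([c['cx']+f*q[...,0]/-q[...,2],c['cy']-f*q[...,1]/-q[...,2]],-1)
E
python3 - <<'E'
from h import *
for n in("scene","top"):
    z=np.load(n+"0.npz");p,d=z['p'],z['d'];P=cloud(n,d);hsv=cv2.cvtColor(p,cv2.COLOR_RGB2HSV)
    # bench z check
    for uv in ([(300,200),(150,300),(300,300)] if n=="scene" else [(200,240),(350,110),(250,290),(300,150)]): print(n,'bench',uv,P[uv[1],uv[0]].round(4))
    # dark mat
    box=(350,210,440,280) if n=="scene" else (120,172,192,242)
    m=np.zeros((384,512),np.uint8);x0,y0,x1,y1=box
    m[y0:y1,x0:x1]=(hsv[y0:y1,x0:x1,2]<75)
    c=max(cv2.findContours(m,0,2)[0],key=cv2.contourArea)
    a=cv2.approxPolyDP(c,4,True)[:,0]; Q=onz(n,a[:,0],a[:,1],.004)
    print('mat',a.tolist(),Q.round(4).tolist(),'c',Q.mean(0).round(4))
    # blue tray
    box=(235,185,315,265) if n=="scene" else (220,150,270,225)
    x0,y0,x1,y1=box;m[:]=0
    m[y0:y1,x0:x1]=cv2.inRange(hsv,(100,120,40),(135,255,255))[y0:y1,x0:x1]
    c=max(cv2.findContours(m,0,2)[0],key=cv2.contourArea)
    Pm=P[m>0]; print('tray',m.sum()/255,'z',np.nanpercentile(Pm[:,2],[5,25,50,75,95]).round(4))
    # white ball in blob hull
    hu=cv2.fillConvexPoly(np.zeros_like(m),cv2.convexHull(c),1)
    w=((hsv[...,1]<60)&(hsv[...,2]>110)&(hu>0)).astype(np.uint8)
    nn,l,s,ce=cv2.connectedComponentsWithStats(w); i=1+np.argmax(s[1:,4]); print('ball px',ce[i],s[i],onz(n,*ce[i],.0205).round(4))
    cv2.imwrite(f'pics/{n}_z1.png',np.hstack([cv2.resize(p[q[1]:q[3],q[0]:q[2],::-1],(390,400),interpolation=2) for q in ([(350,150,440,280),(80,140,200,240)] if n=='scene' else [(110,160,210,320),(300,110,400,200)])]))
E
```

```text
scene bench (300, 200) [0.423  0.1053 0.03  ]
scene bench (150, 300) [ 7.918e-01 -1.076e-01  5.000e-04]
scene bench (300, 300) [0.6682 0.1884 0.0021]
mat [[359, 220], [370, 268], [432, 269], [414, 220]] [[0.4069, 0.2586, 0.004], [0.534, 0.3107, 0.004], [0.4824, 0.4404, 0.004], [0.3533, 0.3864, 0.004]] c [0.4441 0.3491 0.004 ]
tray 899.0 z [0.0087 0.0101 0.0113 0.0138 0.0298]
ball px [292.51546392 221.42783505] [284 207  17  27 194] [0.4885 0.1084 0.0205]
top bench (200, 240) [ 0.3444  0.2036 -0.0027]
top bench (350, 110) [ 0.7742 -0.2936  0.0014]
top bench (250, 290) [ 0.1883  0.0448 -0.0014]
top bench (300, 150) [ 0.6364 -0.1221  0.003 ]
mat [[168, 181], [128, 197], [142, 236], [183, 219]] [[0.5367, 0.311, 0.004], [0.4851, 0.4395, 0.004], [0.3583, 0.3879, 0.004], [0.4114, 0.2584, 0.004]] c [0.4479 0.3492 0.004 ]
tray 532.0 z [0.0059 0.0083 0.0103 0.0145 0.0303]
ball px [230.43362832 197.01769912] [228 188   8  26 113] [0.4782 0.1052 0.0205]
```

```bash
python3 - <<'E'
import cv2
a=cv2.imread('pics/scene0.png');b=cv2.imread('pics/top0.png')
cv2.imwrite('pics/crop2.png',cv2.hconcat([cv2.resize(a[180:270,230:330],None,fx=4,fy=4,interpolation=2),cv2.resize(b[145:235,210:310],None,fx=4,fy=4,interpolation=2)]))
E
```

```text
(no output)
```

View pics/scene_z1.png

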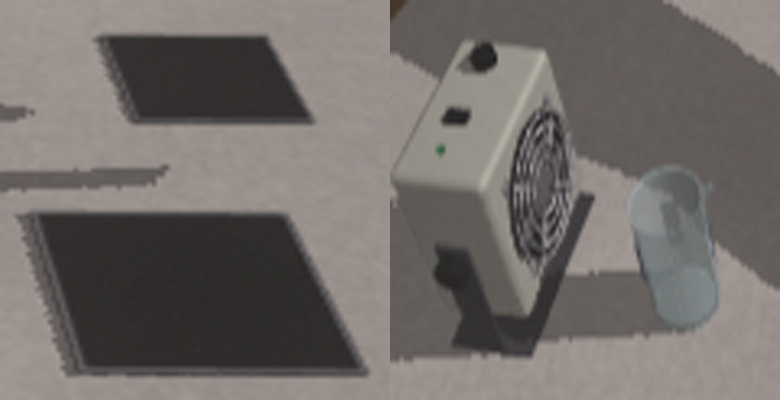

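View pics/top_z1.png

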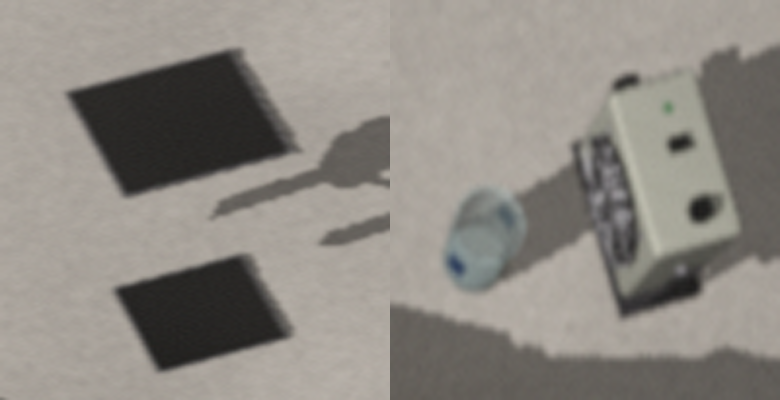

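View pics/crop2.png

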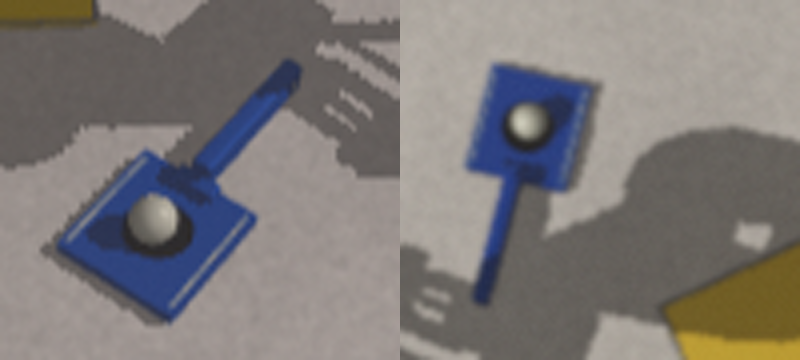

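The larger dark mat is confirmed: about 0.15 m square, centre near (0.446, 0.349), against a clearly smaller dark one. Next I'll measure the tray, ioniser and beaker.

```bash
python3 - <<'E'
from h import *
print('ball',onz('scene',268.2,235,.0205).round(4),onz('top',242,175.7,.0205).round(4))
print('beaker rim',onz('scene',165.8,190,.095).round(4),onz('top',325.6,160,.095).round(4))
print('beaker base',onz('scene',172.3,215,0.003).round(4),onz('top',321.8,168,.003).round(4))
for n in("scene","top"):
    z=np.load(n+"0.npz");p,d=z['p'],z['d'];P=cloud(n,d);hsv=cv2.cvtColor(p,cv2.COLOR_RGB2HSV)
    x0,y0,x1,y1=(235,190,310,265) if n=="scene" else (220,155,262,225)
    m=np.zeros((384,512),np.uint8);m[y0:y1,x0:x1]=cv2.inRange(hsv,(105,110,30),(130,255,255))[y0:y1,x0:x1]
    m=cv2.morphologyEx(m,3,np.ones((3,3)))
    vv,uu=np.nonzero(m); Z=P[vv,uu,2]
    # handle : far from ball, colour px; top face z .028
    Q=onz(n,uu,vv,.028)[:,:2]; b=onz(n,268.2 if n=='scene' else 242,235 if n=='scene' else 175.7,.0205)[:2]
    r=np.linalg.norm(Q-b,axis=1); H=Q[(r>.07)]
    vx,vy,cx,cy=cv2.fitLine(H.astype(np.float32),2,0,.01,.01).ravel(); print(n,'handle n',len(H),'mid',H.mean(0).round(4),'yaw',np.degrees(np.arctan2(vy,vx)).round(2),'rmax',r.max().round(4))
    pl=Q=onz(n,uu,vv,.009)[:,:2]
    # plate pixels: corner approx
    c=max(cv2.findContours(m,0,2)[0],key=cv2.contourArea); a=cv2.approxPolyDP(c,3,True)[:,0]
    print(a.tolist()); print(onz(n,a[:,0],a[:,1],.009)[:,:2].round(3).tolist())
    # ioniser via depth: points with z .138-.15 near
    X=P.reshape(-1,3); s=(np.abs(X[:,2]-.145)<.006)&(np.abs(X[:,0]-.65)<.2)&(X[:,1]<-.15)&(X[:,1]>-.5); 
    mm=s.reshape(384,512).astype(np.uint8); nn,l,st,ce=cv2.connectedComponentsWithStats(mm); i=1+np.argmax(st[1:,4]); print('ion top',st[i])
    T=onz(n,*np.nonzero(l==i)[::-1],.145)[:,:2]; R=cv2.minAreaRect((T*1000).astype(np.float32)); print(R, 'zmed',np.median(P[l==i][:,2]), cv2.boxPoints(R).round().tolist())
    s=(X[:,2]>.05)&(X[:,2]<.1)
    for nm,px in(('beaker',(166,195) if n=='scene' else (324,162)),): print(nm,P[px[1],px[0]].round(4))
E
```

```text
ball [0.5495 0.0682 0.0205] [0.5476 0.0683 0.0205]
beaker rim [ 0.5723 -0.1866  0.095 ] [ 0.5757 -0.1905  0.095 ]
beaker base [ 0.5748 -0.1858  0.003 ] [ 0.5743 -0.1914  0.003 ]
scene handle n 157 mid [0.4491 0.0986] yaw -9.65 rmax 0.1496
[[304, 197], [278, 222], [266, 218], [245, 241], [272, 259], [293, 235], [284, 223]]
[[0.391, 0.108], [0.496, 0.073], [0.495, 0.041], [0.58, 0.021], [0.601, 0.098], [0.519, 0.121], [0.493, 0.088]]
ion top [  80  151   49   39 1095]
((605.67138671875, -318.80255126953125), (124.54276275634766, 73.8660888671875), 14.63178539276123) zmed 0.14668076772329885 [[536.0, -299.0], [555.0, -370.0], [675.0, -339.0], [657.0, -267.0]]
beaker [ 0.5578 -0.2041  0.0545]
top handle n 78 mid [0.4451 0.0964] yaw -14.43 rmax 0.1464
[[254, 166], [234, 162], [227, 185], [236, 189], [229, 219], [239, 190], [250, 191]]
[[0.582, 0.03], [0.597, 0.095], [0.52, 0.118], [0.506, 0.088], [0.409, 0.11], [0.503, 0.079], [0.499, 0.043]]
ion top [356 125  35  43 880]
((603.1719360351562, -321.70294189453125), (118.71421813964844, 69.84180450439453), 14.680380821228027) zmed 0.14536033337337095 [[537.0, -303.0], [555.0, -371.0], [669.0, -340.0], [652.0, -273.0]]
beaker [ 0.5935 -0.1988  0.0065]
```

Measured positions:
- Ball and tray: (0.549, 0.070), tray yaw about -15.5°, grip point (0.448, 0.098)
- Ioniser: (0.6045, -0.320), facing (-0.253, 0.967), which puts the ball goal at about (0.569, -0.185, 0.085)
- Beaker: (0.574, -0.189)

First I'll turn the jaws parallel to the grille face.

Emit:
{"api": "step_arm", "payload": {
  "steps": [
    {"az": 6.83},
    {"az": 6.83},
    {"az": 6.83},
    {"az": 6.83},
    {"az": 6.83}
  ]
}}

```text
validation failed for argument at $.st...
```

Emit:
{"api": "step_arm", "payload": {
  "steps": [
    {"az": 6.83},
    {"az": 6.83},
    {"az": 6.83},
    {"x": -0.02, "y": 0.005},
    {"x": -0.038, "y": 0.0093}
  ]
}}

```text
validation failed for argument at $.st...
```

Emit:
{"api": "step_arm", "payload": {
  "steps": [
    {"x": 0, "y": 0, "z": 0, "ax": 0, "ay": 0, "az": 6.83, "claw": 0.094},
    {"x": 0, "y": 0, "z": 0, "ax": 0, "ay": 0, "az": 6.83, "claw": 0.094},
    {"x": 0, "y": 0, "z": 0, "ax": 0, "ay": 0, "az": 6.83, "claw": 0.094},
    {"x": 0, "y": 0, "z": 0, "ax": 0, "ay": 0, "az": 6.83, "claw": 0.094},
    {"x": 0, "y": 0, "z": 0, "ax": 0, "ay": 0, "az": 6.83, "claw": 0.094}
  ]
}}

```text
time_s: 0.52
ee_pos: [0.1937, 0.5136, 0.2031]
eef_rot: [-3.138, 0.002, 2.164]
force: [0.3, -0.8, -0.1]
grip_width: 0.0939
```

Emit:
{"api": "step_arm", "payload": {
  "steps": [
    {"x": 0, "y": 0, "z": 0, "ax": 0, "ay": 0, "az": 6.8, "claw": 0.094},
    {"x": 0, "y": 0, "z": 0, "ax": 0, "ay": 0, "az": 6.8, "claw": 0.094},
    {"x": 0, "y": 0, "z": 0, "ax": 0, "ay": 0, "az": 6.0, "claw": 0.094},
    {"x": -0.02, "y": 0.005, "z": 0, "ax": 0, "ay": 0, "az": 0, "claw": 0.094},
    {"x": -0.038, "y": 0.009, "z": -0.002, "ax": 0, "ay": 0, "az": 0, "claw": 0.094}
  ]
}}

```text
time_s: 0.93
ee_pos: [0.2185, 0.4615, 0.2027]
eef_rot: [-3.136, 0.007, 1.799]
force: [1.0, -1.0, 0.4]
grip_width: 0.094
```

Emit:
{"api": "step_arm", "payload": {
  "steps": [
    {"x": -0.038, "y": 0.009, "z": -0.002, "ax": 0, "ay": 0, "az": 0, "claw": 0.094},
    {"x": -0.038, "y": 0.009, "z": 0, "ax": 0, "ay": 0, "az": 0, "claw": 0.094},
    {"x": -0.038, "y": 0.009, "z": -0.002, "ax": 0, "ay": 0, "az": 0, "claw": 0.094},
    {"x": -0.038, "y": 0.009, "z": 0, "ax": 0, "ay": 0, "az": 0, "claw": 0.094},
    {"x": -0.038, "y": 0.009, "z": 0, "ax": 0, "ay": 0, "az": 0, "claw": 0.094}
  ]
}}

```text
time_s: 1.35
ee_pos: [0.306, 0.2791, 0.2062]
eef_rot: [-3.133, 0.009, 1.803]
force: [0.5, 0.1, -0.0]
grip_width: 0.0936
```

Emit:
{"api": "step_arm", "payload": {
  "steps": [
    {"x": -0.037, "y": 0.011, "z": 0, "ax": 0, "ay": 0, "az": 0, "claw": 0.094},
    {"x": -0.037, "y": 0.011, "z": 0, "ax": 0, "ay": 0, "az": 0, "claw": 0.094},
    {"x": -0.037, "y": 0.011, "z": 0, "ax": 0, "ay": 0, "az": 0, "claw": 0.094},
    {"x": -0.037, "y": 0.011, "z": 0, "ax": 0, "ay": 0, "az": 0, "claw": 0.094},
    {"x": -0.037, "y": 0.011, "z": 0, "ax": 0, "ay": 0, "az": 0, "claw": 0.094}
  ]
}}

```text
time_s: 1.77
ee_pos: [0.4035, 0.1022, 0.2075]
eef_rot: [-3.134, 0.009, 1.804]
force: [1.4, 0.5, 0.0]
grip_width: 0.0938
```

Emit:
{"api": "step_arm", "payload": {
  "steps": [
    {"x": -0.037, "y": 0.011, "z": 0, "ax": 0, "ay": 0, "az": 0, "claw": 0.094},
    {"x": -0.037, "y": 0.011, "z": 0, "ax": 0, "ay": 0, "az": 0, "claw": 0.094},
    {"x": -0.037, "y": 0.011, "z": 0, "ax": 0, "ay": 0, "az": 0, "claw": 0.094},
    {"x": -0.037, "y": 0.011, "z": 0, "ax": 0, "ay": 0, "az": 0, "claw": 0.094},
    {"x": -0.037, "y": 0.011, "z": 0, "ax": 0, "ay": 0, "az": 0, "claw": 0.094}
  ]
}}

```text
time_s: 2.18
ee_pos: [0.5019, -0.0755, 0.2083]
eef_rot: [-3.134, 0.008, 1.803]
force: [0.3, 1.1, -0.1]
grip_width: 0.094
```

```bash
cat >> h.py <<'E'
def rel(T,yaw_deg):
    "shift (tool axes) and turn (deg) from present pose to tool-down pose T,yaw"
    o=ctrl.get_obs(); R=Ro.from_euler('xyz',o['eef_rot']); G=Ro.from_euler('xyz',[np.pi,0,np.radians(yaw_deg)])
    print('shift',(R.inv().apply(np.array(T)-o['ee_pos'])).round(4),'turn',(R.inv()*G).as_rotvec(degrees=True).round(2),'pos',o['ee_pos'].round(4),'F',o['force'].round(1),'w',round(o['grip_width'],4),'t',round(o['time_s'],2),'q',o['qpos'].round(2))
E
python3 -c "
from h import *
rel([.574,-.1885,.2],104.65)"
```

```text
shift [-0.1265  0.0442  0.009 ] turn [-0.46  0.46 -1.33] pos [ 0.5019 -0.0755  0.2083] F [ 0.3  1.1 -0.1] w 0.094 t 2.18 q [-0.22  0.21  1.63 -0.01  1.31 -0.45]
```

Emit:
{"api": "step_arm", "payload": {
  "steps": [
    {"x": -0.035, "y": 0.012, "z": 0, "ax": 0, "ay": 0, "az": 0, "claw": 0.094},
    {"x": -0.035, "y": 0.012, "z": 0, "ax": 0, "ay": 0, "az": 0, "claw": 0.094},
    {"x": -0.03, "y": 0.011, "z": 0, "ax": 0, "ay": 0, "az": 0, "claw": 0.094},
    {"x": -0.02, "y": 0.007, "z": 0, "ax": -0.4, "ay": 0.4, "az": -1.3, "claw": 0.094},
    {"x": 0, "y": 0, "z": 0, "ax": 0, "ay": 0, "az": 0, "claw": 0.094}
  ]
}}

```text
time_s: 2.6
ee_pos: [0.5733, -0.1951, 0.2057]
eef_rot: [-3.138, -0.001, 1.821]
force: [-0.5, -0.2, -0.7]
grip_width: 0.0937
```

```bash
python3 - <<'E'
from h import *
a,_=vision.camera('scene');b,_=vision.camera('top')
rel([.574,-.1885,.036],104.65)
cv2.imwrite('pics/c3.png',cv2.hconcat([cv2.resize(a[110:240,60:220],None,fx=2.5,fy=2.5,interpolation=2)[:,:,::-1],cv2.resize(b[100:230,270:430],None,fx=2.5,fy=2.5,interpolation=2)[:,:,::-1]]))
E
```

```text
shift [0.0031 0.0034 0.1699] turn [-0.26 -0.05 -0.32] pos [ 0.5723 -0.1923  0.2059] F [ 0.1 -0.2 -0.5] w 0.094 t 2.7 q [-0.38  0.42  1.35 -0.    1.37 -0.63]
```

View pics/c3.png

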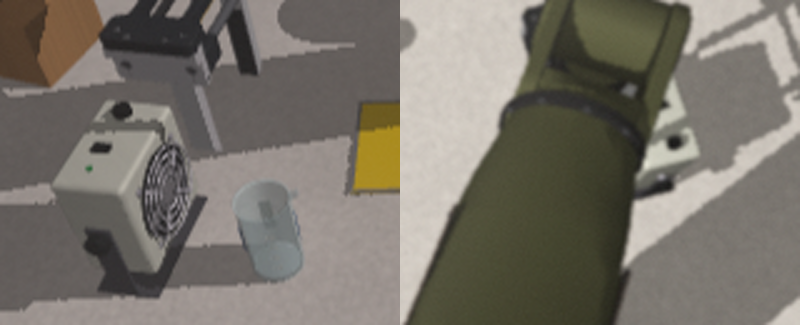

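The gripper is above the beaker (crop (268,230)); the raised fingers appear farther back because of perspective. I'll descend in stages.

Emit:
{"api": "step_arm", "payload": {
  "steps": [
    {"x": 0.003, "y": 0.003, "z": 0.02, "ax": 0, "ay": 0, "az": 0, "claw": 0.094},
    {"x": 0, "y": 0, "z": 0.03, "ax": 0, "ay": 0, "az": 0, "claw": 0.094},
    {"x": 0, "y": 0, "z": 0.03, "ax": 0, "ay": 0, "az": 0, "claw": 0.094},
    {"x": 0, "y": 0, "z": 0.01, "ax": 0, "ay": 0, "az": 0, "claw": 0.094},
    {"x": 0, "y": 0, "z": 0, "ax": 0, "ay": 0, "az": 0, "claw": 0.094}
  ]
}}

```text
time_s: 3.12
ee_pos: [0.5732, -0.1835, 0.1156]
eef_rot: [-3.14, 0.001, 1.823]
force: [-0.6, 0.6, 0.4]
grip_width: 0.0939
```

```bash
python3 - <<'E'
from h import *
a,_=vision.camera('scene')
rel([.574,-.1885,.036],104.65)
x=ctrl.get_obs();R=Ro.from_euler('xyz',x['eef_rot'])
for s in(-.047,.047): print(proj('scene',x['ee_pos']+R.apply([0,s,0])))
cv2.imwrite('pics/c4.png',cv2.resize(a[110:240,60:220],None,fx=4,fy=4,interpolation=2)[:,:,::-1])
E
```

```text
shift [-0.0048 -0.0006  0.0805] turn [-0.08  0.08 -0.18] pos [ 0.5735 -0.1836  0.1165] F [ 0.1  0.1 -0.6] w 0.0944 t 3.17 q [-0.37  0.5   1.46 -0.    1.18 -0.62]
[170.99709017 170.48825101]
[158.35222341 199.53714028]
```

View pics/c4.png

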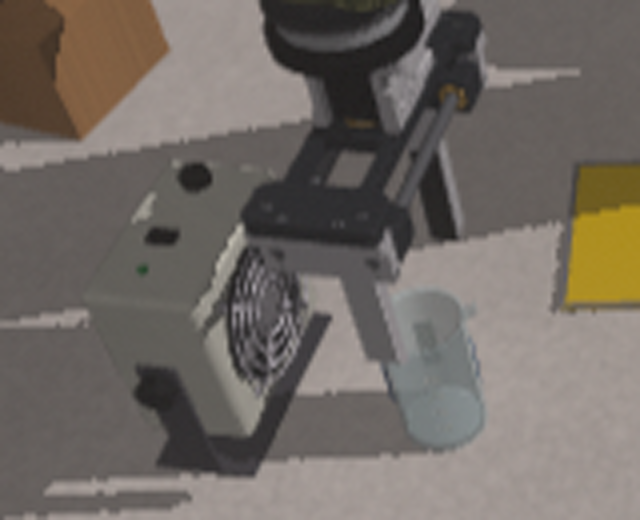

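The near fingertip is at crop (380,355), as projected, and the rim centre at crop (428,312) lies between the jaws. I'll descend to grasp height.

Emit:
{"api": "step_arm", "payload": {
  "steps": [
    {"x": -0.004, "y": 0, "z": 0.015, "ax": 0, "ay": 0, "az": 0, "claw": 0.094},
    {"x": 0, "y": 0, "z": 0.02, "ax": 0, "ay": 0, "az": 0, "claw": 0.094},
    {"x": 0, "y": 0, "z": 0.02, "ax": 0, "ay": 0, "az": 0, "claw": 0.094},
    {"x": 0, "y": 0, "z": 0.018, "ax": 0, "ay": 0, "az": 0, "claw": 0.094},
    {"x": 0, "y": 0, "z": 0.005, "ax": 0, "ay": 0, "az": 0, "claw": 0.094}
  ]
}}

```text
time_s: 3.58
ee_pos: [0.5795, -0.1873, 0.048]
eef_rot: [3.131, 0.01, 1.825]
force: [-0.1, 0.8, 0.6]
grip_width: 0.094
```

Emit:
{"api": "step_arm", "payload": {
  "grip_force": 12,
  "steps": [
    {"x": 0, "y": 0, "z": 0, "ax": 0, "ay": 0, "az": 0, "claw": 0.07},
    {"x": 0, "y": 0, "z": 0, "ax": 0, "ay": 0, "az": 0, "claw": 0.062},
    {"x": 0, "y": 0, "z": 0, "ax": 0, "ay": 0, "az": 0, "claw": 0.056},
    {"x": 0, "y": 0, "z": 0, "ax": 0, "ay": 0, "az": 0, "claw": 0.045},
    {"x": 0, "y": 0, "z": 0, "ax": 0, "ay": 0, "az": 0, "claw": 0.045}
  ]
}}

```text
time_s: 4.0
ee_pos: [0.582, -0.1875, 0.0548]
eef_rot: [3.125, 0.015, 1.826]
force: [-0.2, -0.3, 0.8]
grip_width: 0.0641
```

Emit:
{"api": "step_arm", "payload": {
  "steps": [
    {"x": 0, "y": 0, "z": 0, "ax": 0, "ay": 0, "az": 0, "claw": 0.045},
    {"x": 0, "y": 0, "z": 0, "ax": 0, "ay": 0, "az": 0, "claw": 0.045},
    {"x": 0, "y": 0, "z": 0, "ax": 0, "ay": 0, "az": 0, "claw": 0.045}
  ]
}}

```text
time_s: 4.25
ee_pos: [0.5826, -0.1878, 0.0564]
eef_rot: [3.123, 0.016, 1.826]
force: [0.1, 0.1, -0.3]
grip_width: 0.0558
```

```bash
python3 - <<'E'
from h import *
a,_=vision.camera('scene')
rel([.574,-.1885,.14],104.65)
cv2.imwrite('pics/c5.png',cv2.resize(a[110:240,60:220],None,fx=4,fy=4,interpolation=2)[:,:,::-1])
E
```

```text
shift [ 0.0002 -0.0069 -0.0838] turn [ 1.05  0.91 -0.03] pos [ 0.5825 -0.1878  0.0564] F [ 0.1 -0.1  0. ] w 0.056 t 4.3 q [-0.37  0.58  1.49 -0.    1.05 -0.62]
```

View pics/c5.png

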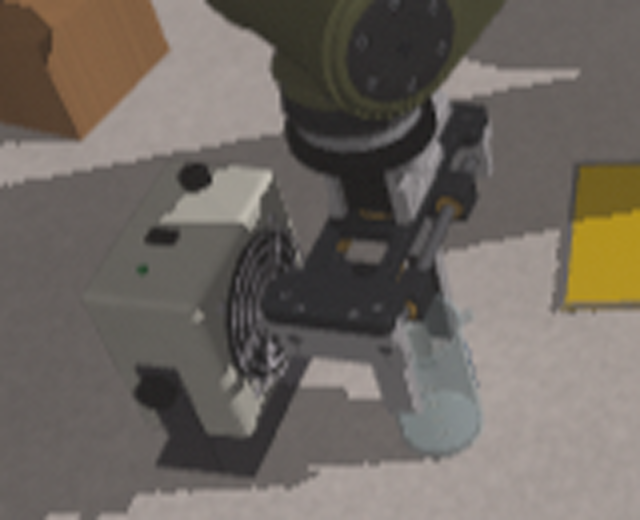

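The fingers crept up during the closing rows, so the grasp is high. I'll reopen, correct the height and tilt, and close again with z compensation.

Emit:
{"api": "step_arm", "payload": {
  "steps": [
    {"x": 0, "y": 0, "z": 0, "ax": 0, "ay": 0, "az": 0, "claw": 0.08},
    {"x": 0, "y": 0, "z": 0, "ax": 0, "ay": 0, "az": 0, "claw": 0.08},
    {"x": 0, "y": 0, "z": 0, "ax": 0, "ay": 0, "az": 0, "claw": 0.08},
    {"x": 0, "y": -0.005, "z": 0.01, "ax": 1.0, "ay": 0.9, "az": 0, "claw": 0.08},
    {"x": 0, "y": -0.003, "z": 0.01, "ax": 0, "ay": 0, "az": 0, "claw": 0.08}
  ]
}}

```text
time_s: 4.72
ee_pos: [0.5756, -0.1902, 0.0368]
eef_rot: [3.14, 0.001, 1.827]
force: [-0.1, 0.8, -0.0]
grip_width: 0.0797
```

```bash
python3 - <<'E'
from h import *
rel([.574,-.1885,.036],104.65)
E
```

```text
shift [ 0.002  -0.0012  0.0008] turn [0.1  0.03 0.  ] pos [ 0.5756 -0.1902  0.0368] F [-0.1  0.8 -0. ] w 0.0797 t 4.72 q [-0.38  0.6   1.5   0.    1.03 -0.64]
```

Emit:
{"api": "step_arm", "payload": {
  "steps": [
    {"x": 0.001, "y": 0, "z": 0, "ax": 0, "ay": 0, "az": 0, "claw": 0.06},
    {"x": 0, "y": 0, "z": 0, "ax": 0, "ay": 0, "az": 0, "claw": 0.05},
    {"x": 0, "y": 0, "z": 0, "ax": 0, "ay": 0, "az": 0, "claw": 0.045}
  ]
}}

```text
time_s: 4.97
ee_pos: [0.5733, -0.189, 0.0329]
eef_rot: [-3.139, -0.003, 1.826]
force: [0.6, 2.2, 0.8]
grip_width: 0.0637
```

Emit:
{"api": "step_arm", "payload": {
  "steps": [
    {"x": 0, "y": 0, "z": 0, "ax": 0, "ay": 0, "az": 0, "claw": 0.045},
    {"x": 0, "y": 0, "z": 0, "ax": 0, "ay": 0, "az": 0, "claw": 0.045},
    {"x": 0, "y": 0, "z": 0, "ax": 0, "ay": 0, "az": 0, "claw": 0.045}
  ]
}}

```text
time_s: 5.22
ee_pos: [0.5735, -0.189, 0.0331]
eef_rot: [-3.139, -0.003, 1.826]
force: [0.7, 0.6, -0.3]
grip_width: 0.0556
```

```bash
python3 - <<'E'
from h import *
rel([.574,-.1885,.036],104.65)
E
```

```text
shift [ 0.0003  0.0006 -0.0029] turn [-0.13 -0.15 -0.04] pos [ 0.5735 -0.189   0.0331] F [ 0.7  0.6 -0.3] w 0.0556 t 5.22 q [-0.38  0.61  1.51  0.    1.03 -0.63]
```

Height is 0.033 this time. I'll give the fingers time to seat.

Emit:
{"api": "step_arm", "payload": {
  "steps": [
    {"x": 0, "y": 0, "z": 0, "ax": 0, "ay": 0, "az": 0, "claw": 0.045},
    {"x": 0, "y": 0, "z": 0, "ax": 0, "ay": 0, "az": 0, "claw": 0.045},
    {"x": 0, "y": 0, "z": 0, "ax": 0, "ay": 0, "az": 0, "claw": 0.045}
  ]
}}

```text
time_s: 5.47
ee_pos: [0.5736, -0.1889, 0.0334]
eef_rot: [-3.14, -0.002, 1.826]
force: [0.6, 0.5, -0.6]
grip_width: 0.0556
```

Emit:
{"api": "step_arm", "payload": {
  "steps": [
    {"x": 0, "y": 0, "z": -0.005, "ax": 0, "ay": 0, "az": 0, "claw": 0.045},
    {"x": 0, "y": 0, "z": -0.01, "ax": 0, "ay": 0, "az": 0, "claw": 0.045},
    {"x": 0, "y": 0, "z": -0.015, "ax": 0, "ay": 0, "az": 0, "claw": 0.045},
    {"x": 0, "y": 0, "z": -0.005, "ax": 0, "ay": 0, "az": 0, "claw": 0.045}
  ]
}}

```text
time_s: 5.8
ee_pos: [0.5732, -0.1888, 0.0702]
eef_rot: [-3.138, -0.004, 1.826]
force: [-0.3, -0.4, -0.6]
grip_width: 0.0556
```

```bash
python3 - <<'E'
from h import *
a,_=vision.camera('scene')
rel([.574,-.1885,.14],104.65)
cv2.imwrite('pics/c6.png',cv2.resize(a[110:240,60:220],None,fx=4,fy=4,interpolation=2)[:,:,::-1])
E
```

```text
shift [ 0.0004  0.0005 -0.0696] turn [-0.18 -0.18 -0.02] pos [ 0.5733 -0.1888  0.0704] F [ 0.9  0.3 -0.8] w 0.0558 t 5.85 q [-0.38  0.56  1.49  0.    1.1  -0.63]
```

View pics/c6.png

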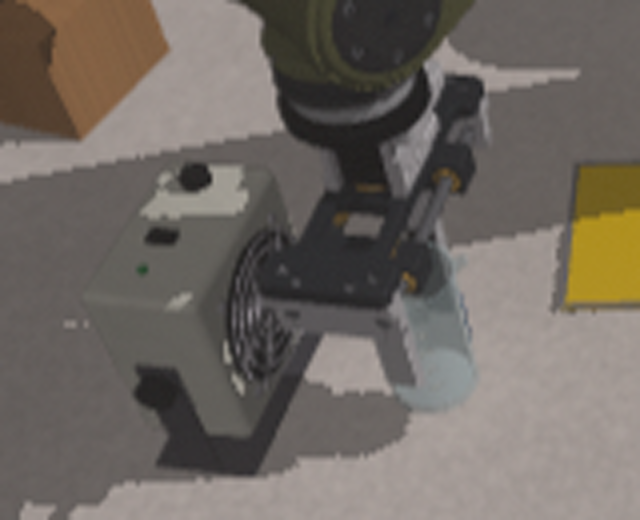

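The beaker is lifted: its base rose from crop y 435 to 405. Raising, then traversing to the mat.

Emit:
{"api": "step_arm", "payload": {
  "steps": [
    {"x": 0, "y": 0, "z": -0.015, "ax": 0, "ay": 0, "az": 0, "claw": 0.045},
    {"x": 0, "y": 0, "z": -0.025, "ax": 0, "ay": 0, "az": 0, "claw": 0.045},
    {"x": 0, "y": 0, "z": -0.03, "ax": 0, "ay": 0, "az": 0, "claw": 0.045},
    {"x": 0, "y": 0, "z": -0.02, "ax": 0, "ay": 0, "az": 0, "claw": 0.045},
    {"x": 0.01, "y": 0, "z": -0.005, "ax": 0, "ay": 0, "az": 0, "claw": 0.045}
  ]
}}

```text
time_s: 6.27
ee_pos: [0.5699, -0.1797, 0.1674]
eef_rot: [-3.135, -0.005, 1.825]
force: [0.4, 0.1, -1.2]
grip_width: 0.0557
```

Emit:
{"api": "step_arm", "payload": {
  "steps": [
    {"x": 0.02, "y": 0.0005, "z": 0, "ax": 0, "ay": 0, "az": 0, "claw": 0.045},
    {"x": 0.025, "y": 0.0005, "z": 0, "ax": 0, "ay": 0, "az": 0, "claw": 0.045},
    {"x": 0.03, "y": 0.0005, "z": 0, "ax": 0, "ay": 0, "az": 0, "claw": 0.045},
    {"x": 0.03, "y": 0.0005, "z": 0, "ax": 0, "ay": 0, "az": 0, "claw": 0.045},
    {"x": 0.03, "y": 0.0005, "z": 0, "ax": 0, "ay": 0, "az": 0, "claw": 0.045}
  ]
}}

```text
time_s: 6.68
ee_pos: [0.5358, -0.0445, 0.1657]
eef_rot: [-3.136, -0.004, 1.819]
force: [1.2, 0.6, -0.8]
grip_width: 0.0554
```

Emit:
{"api": "step_arm", "payload": {
  "steps": [
    {"x": 0.03, "y": 0.0005, "z": 0, "ax": 0, "ay": 0, "az": 0, "claw": 0.045},
    {"x": 0.03, "y": 0.0005, "z": 0, "ax": 0, "ay": 0, "az": 0, "claw": 0.045},
    {"x": 0.03, "y": 0.0005, "z": 0, "ax": 0, "ay": 0, "az": 0, "claw": 0.045},
    {"x": 0.03, "y": 0.0005, "z": 0, "ax": 0, "ay": 0, "az": 0, "claw": 0.045},
    {"x": 0.03, "y": 0.0005, "z": 0, "ax": 0, "ay": 0, "az": 0, "claw": 0.045}
  ]
}}

```text
time_s: 7.1
ee_pos: [0.4947, 0.1107, 0.1616]
eef_rot: [-3.131, -0.006, 1.819]
force: [1.2, -0.7, 0.1]
grip_width: 0.0551
```

```bash
python3 - <<'E'
from h import *
rel([.446,.349,.17],104.65)
E
```

```text
shift [ 0.243   0.0113 -0.0071] turn [-0.59 -0.34 -0.42] pos [0.4947 0.1107 0.1616] F [ 1.2 -0.7  0.1] w 0.0551 t 7.1 q [ 0.15  0.25  1.69  0.01  1.21 -0.1 ]
```

Emit:
{"api": "step_arm", "payload": {
  "steps": [
    {"x": 0.03, "y": 0.001, "z": -0.002, "ax": 0, "ay": 0, "az": 0, "claw": 0.045},
    {"x": 0.03, "y": 0.001, "z": 0, "ax": 0, "ay": 0, "az": 0, "claw": 0.045},
    {"x": 0.03, "y": 0.002, "z": 0, "ax": 0, "ay": 0, "az": 0, "claw": 0.045},
    {"x": 0.03, "y": 0.002, "z": 0, "ax": 0, "ay": 0, "az": 0, "claw": 0.045},
    {"x": 0.03, "y": 0.002, "z": 0, "ax": 0, "ay": 0, "az": 0, "claw": 0.045}
  ]
}}

```text
time_s: 7.52
ee_pos: [0.458, 0.2666, 0.1598]
eef_rot: [-3.127, -0.006, 1.82]
force: [0.0, 0.2, -0.1]
grip_width: 0.0555
```

Emit:
{"api": "step_arm", "payload": {
  "steps": [
    {"x": 0.03, "y": 0.001, "z": 0, "ax": 0, "ay": 0, "az": 0, "claw": 0.045},
    {"x": 0.025, "y": 0.001, "z": 0, "ax": 0, "ay": 0, "az": 0, "claw": 0.045},
    {"x": 0.015, "y": 0.001, "z": 0, "ax": 0, "ay": 0, "az": 0, "claw": 0.045},
    {"x": 0.005, "y": 0.001, "z": 0, "ax": -0.6, "ay": -0.3, "az": 0, "claw": 0.045},
    {"x": 0, "y": 0, "z": 0, "ax": 0, "ay": 0, "az": 0, "claw": 0.045}
  ]
}}

```text
time_s: 7.93
ee_pos: [0.4358, 0.3491, 0.1549]
eef_rot: [-3.133, 0.001, 1.826]
force: [0.7, -0.6, -1.9]
grip_width: 0.0553
```

```bash
python3 - <<'E'
from h import *
rel([.446,.349,.038],104.65)
E
```

```text
shift [-0.0026  0.0108  0.1168] turn [-0.49  0.04 -0.  ] pos [0.4358 0.3491 0.1549] F [ 0.7 -0.6 -1.9] w 0.0553 t 7.93 q [0.61 0.37 1.55 0.   1.23 0.35]
```

Emit:
{"api": "step_arm", "payload": {
  "steps": [
    {"x": 0, "y": 0.006, "z": 0.01, "ax": -0.5, "ay": 0, "az": 0, "claw": 0.045},
    {"x": 0, "y": 0.004, "z": 0.02, "ax": 0, "ay": 0, "az": 0, "claw": 0.045},
    {"x": 0, "y": 0, "z": 0.025, "ax": 0, "ay": 0, "az": 0, "claw": 0.045},
    {"x": 0, "y": 0, "z": 0.015, "ax": 0, "ay": 0, "az": 0, "claw": 0.045},
    {"x": 0, "y": 0, "z": 0.005, "ax": 0, "ay": 0, "az": 0, "claw": 0.045}
  ]
}}

```text
time_s: 8.35
ee_pos: [0.4457, 0.3483, 0.077]
eef_rot: [3.138, 0.001, 1.826]
force: [-0.9, -0.7, -0.6]
grip_width: 0.0559
```

Emit:
{"api": "step_arm", "payload": {
  "steps": [
    {"x": 0, "y": 0, "z": 0, "ax": 0, "ay": 0, "az": 0, "claw": 0.045},
    {"x": 0, "y": 0, "z": 0, "ax": 0, "ay": 0, "az": 0, "claw": 0.045}
  ]
}}

```text
time_s: 8.52
ee_pos: [0.4454, 0.3465, 0.0759]
eef_rot: [3.141, 0.002, 1.824]
force: [-0.2, 0.5, 0.0]
grip_width: 0.0553
```

```bash
python3 - <<'E'
from h import *
rel([.446,.349,.038],104.65)
a,_=vision.camera('scene')
cv2.imwrite('pics/c7.png',cv2.resize(a[130:290,320:480],None,fx=3.5,fy=3.5,interpolation=2)[:,:,::-1])
E
```

```text
shift [0.0024 0.0012 0.0379] turn [ 0.05  0.13 -0.14] pos [0.4454 0.3465 0.0759] F [-0.2  0.5  0. ] w 0.0553 t 8.52 q [ 0.6   0.47  1.61 -0.    1.06  0.35]
```

View pics/c7.png

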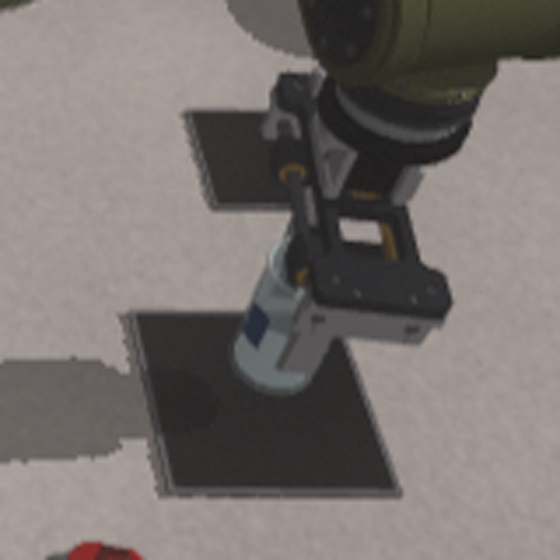

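The beaker is upright in the fingers, about 38 mm above the middle of the larger mat (crop (275,365)). Lowering gently.

Emit:
{"api": "step_arm", "payload": {
  "steps": [
    {"x": 0, "y": 0, "z": 0.01, "ax": 0, "ay": 0, "az": 0, "claw": 0.045},
    {"x": 0, "y": 0, "z": 0.01, "ax": 0, "ay": 0, "az": 0, "claw": 0.045},
    {"x": 0, "y": 0, "z": 0.006, "ax": 0, "ay": 0, "az": 0, "claw": 0.045},
    {"x": 0, "y": 0, "z": 0.002, "ax": 0, "ay": 0, "az": 0, "claw": 0.045},
    {"x": 0, "y": 0, "z": 0, "ax": 0, "ay": 0, "az": 0, "claw": 0.045}
  ]
}}

```text
time_s: 8.98
ee_pos: [0.4467, 0.3468, 0.0479]
eef_rot: [3.136, 0.001, 1.824]
force: [0.0, 0.2, -1.5]
grip_width: 0.0556
```

Emit:
{"api": "step_arm", "payload": {
  "steps": [
    {"x": 0, "y": 0, "z": 0.002, "ax": 0, "ay": 0, "az": 0, "claw": 0.045},
    {"x": 0, "y": 0, "z": 0.002, "ax": 0, "ay": 0, "az": 0, "claw": 0.045}
  ]
}}

```text
time_s: 9.15
ee_pos: [0.4468, 0.347, 0.0439]
eef_rot: [3.136, 0.001, 1.824]
force: [0.7, -0.2, -1.0]
grip_width: 0.0555
```

Emit:
{"api": "step_arm", "payload": {
  "steps": [
    {"x": 0, "y": 0, "z": 0.002, "ax": 0.3, "ay": 0, "az": 0, "claw": 0.045},
    {"x": 0, "y": 0, "z": 0.002, "ax": 0, "ay": 0, "az": 0, "claw": 0.045}
  ]
}}

```text
time_s: 9.32
ee_pos: [0.447, 0.3472, 0.0399]
eef_rot: [3.141, 0.0, 1.824]
force: [0.3, -0.4, -1.7]
grip_width: 0.0554
```

Emit:
{"api": "step_arm", "payload": {
  "steps": [
    {"x": 0, "y": 0, "z": 0.001, "ax": 0, "ay": 0, "az": 0, "claw": 0.045},
    {"x": 0, "y": 0, "z": 0.001, "ax": 0, "ay": 0, "az": 0, "claw": 0.045}
  ]
}}

```text
time_s: 9.48
ee_pos: [0.447, 0.3473, 0.0376]
eef_rot: [3.141, 0.0, 1.824]
force: [0.6, -0.5, -0.4]
grip_width: 0.0554
```

Emit:
{"api": "step_arm", "payload": {
  "steps": [
    {"x": 0, "y": 0, "z": 0.001, "ax": 0, "ay": 0, "az": 0, "claw": 0.045},
    {"x": 0, "y": 0, "z": 0.0005, "ax": 0, "ay": 0, "az": 0, "claw": 0.045}
  ]
}}

```text
time_s: 9.65
ee_pos: [0.4474, 0.3475, 0.0365]
eef_rot: [3.14, 0.0, 1.824]
force: [-0.8, -1.6, 7.3]
grip_width: 0.0551
```

```bash
python3 - <<'E'
from h import *
rel([.446,.349,.038],104.65)
a,_=vision.camera('scene')
cv2.imwrite('pics/c8.png',cv2.resize(a[130:290,320:480],None,fx=3.5,fy=3.5,interpolation=2)[:,:,::-1])
E
```

```text
shift [ 0.0018 -0.0009 -0.0015] turn [ 0.09  0.   -0.13] pos [0.4474 0.3475 0.0365] F [-0.8 -1.6  7.3] w 0.0551 t 9.65 q [ 0.6   0.53  1.63 -0.    0.99  0.34]
```

View pics/c8.png

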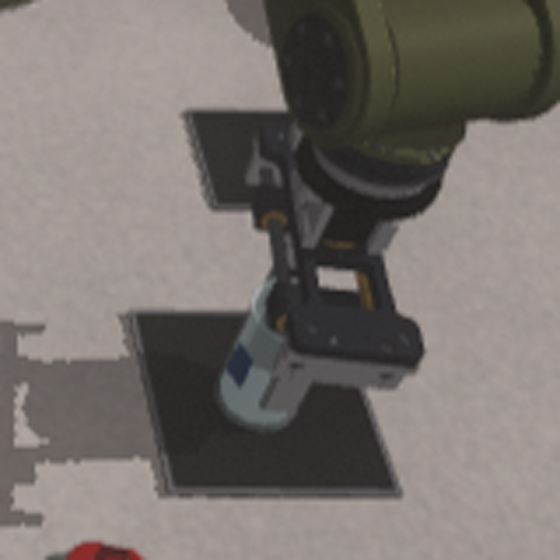

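The wrist feels 7 N up, and the beaker base is on the mat at crop (260,405). Opening slowly.

Emit:
{"api": "step_arm", "payload": {
  "steps": [
    {"x": 0, "y": 0, "z": 0, "ax": 0, "ay": 0, "az": 0, "claw": 0.06},
    {"x": 0, "y": 0, "z": 0, "ax": 0, "ay": 0, "az": 0, "claw": 0.07},
    {"x": 0, "y": 0, "z": 0, "ax": 0, "ay": 0, "az": 0, "claw": 0.08},
    {"x": 0, "y": 0, "z": 0, "ax": 0, "ay": 0, "az": 0, "claw": 0.094},
    {"x": 0, "y": 0, "z": 0, "ax": 0, "ay": 0, "az": 0, "claw": 0.094}
  ]
}}

```text
time_s: 10.12
ee_pos: [0.4475, 0.3475, 0.0368]
eef_rot: [3.139, -0.0, 1.824]
force: [-0.3, -0.2, -0.5]
grip_width: 0.0832
```

Emit:
{"api": "step_arm", "payload": {
  "steps": [
    {"x": 0, "y": 0, "z": 0, "ax": 0, "ay": 0, "az": 0, "claw": 0.094},
    {"x": 0, "y": 0, "z": -0.01, "ax": 0, "ay": 0, "az": 0, "claw": 0.094},
    {"x": 0, "y": 0, "z": -0.02, "ax": 0, "ay": 0, "az": 0, "claw": 0.094},
    {"x": 0, "y": 0, "z": -0.03, "ax": 0, "ay": 0, "az": 0, "claw": 0.094},
    {"x": 0, "y": 0, "z": -0.03, "ax": 0, "ay": 0, "az": 0, "claw": 0.094}
  ]
}}

```text
time_s: 10.53
ee_pos: [0.4447, 0.3457, 0.1252]
eef_rot: [-3.133, 0.004, 1.824]
force: [0.6, 0.5, 0.8]
grip_width: 0.0939
```

Emit:
{"api": "step_arm", "payload": {
  "steps": [
    {"x": 0, "y": 0, "z": -0.03, "ax": 0, "ay": 0, "az": 0, "claw": 0.094},
    {"x": 0, "y": 0, "z": -0.02, "ax": 0, "ay": 0, "az": 0, "claw": 0.094},
    {"x": 0, "y": 0, "z": -0.005, "ax": 0, "ay": 0, "az": 0, "claw": 0.094}
  ]
}}

```text
time_s: 10.78
ee_pos: [0.4458, 0.3466, 0.19]
eef_rot: [-3.14, 0.001, 1.824]
force: [0.0, 0.3, 0.6]
grip_width: 0.0938
```

```bash
python3 - <<'E'
from h import *
rel([.448,.098,.17],164.5)
a,_=vision.camera('scene')
cv2.imwrite('pics/c9.png',cv2.resize(a[130:290,320:480],None,fx=3.5,fy=3.5,interpolation=2)[:,:,::-1])
E
```

```text
shift [-0.2411 -0.0602  0.0203] turn [-1.200e-01  1.000e-02 -5.998e+01] pos [0.4458 0.3466 0.19  ] F [0.  0.3 0.6] w 0.0938 t 10.78 q [ 0.6   0.35  1.5  -0.    1.3   0.34]
```

View pics/c9.png

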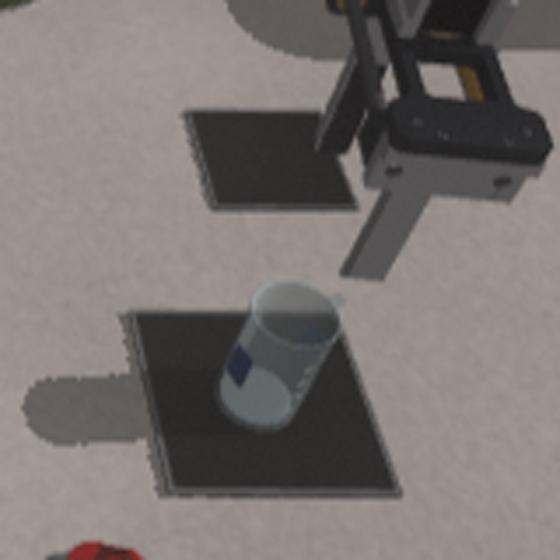

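The beaker stands upright and free on the mat (crop (280,355)). Now for the tray: turn the wrist -60°, then move over the handle.

Emit:
{"api": "step_arm", "payload": {
  "steps": [
    {"x": 0, "y": 0, "z": 0, "ax": 0, "ay": 0, "az": -6.8, "claw": 0.094},
    {"x": 0, "y": 0, "z": 0, "ax": 0, "ay": 0, "az": -6.8, "claw": 0.094},
    {"x": 0, "y": 0, "z": 0, "ax": 0, "ay": 0, "az": -6.8, "claw": 0.094},
    {"x": 0, "y": 0, "z": 0, "ax": 0, "ay": 0, "az": -6.8, "claw": 0.094},
    {"x": 0, "y": 0, "z": 0, "ax": 0, "ay": 0, "az": -6.8, "claw": 0.094}
  ]
}}

```text
time_s: 11.25
ee_pos: [0.4445, 0.3457, 0.1851]
eef_rot: [-3.135, -0.001, 2.438]
force: [0.1, -0.2, 0.1]
grip_width: 0.0939
```

Emit:
{"api": "step_arm", "payload": {
  "steps": [
    {"x": 0, "y": 0, "z": 0, "ax": 0, "ay": 0, "az": -6.8, "claw": 0.094},
    {"x": 0, "y": 0, "z": 0, "ax": 0, "ay": 0, "az": -6.8, "claw": 0.094},
    {"x": 0, "y": 0, "z": 0, "ax": 0, "ay": 0, "az": -6.8, "claw": 0.094},
    {"x": 0, "y": 0, "z": 0, "ax": 0, "ay": 0, "az": -2, "claw": 0.094},
    {"x": 0, "y": 0, "z": 0, "ax": 0, "ay": 0, "az": 0, "claw": 0.094}
  ]
}}

```text
time_s: 11.67
ee_pos: [0.4423, 0.3441, 0.1774]
eef_rot: [-3.128, -0.01, 2.857]
force: [-0.5, -0.1, 1.3]
grip_width: 0.0941
```

```bash
python3 - <<'E'
from h import *
rel([.448,.098,.17],164.5)
E
```

```text
shift [-0.0746 -0.2345  0.0097] turn [-0.77 -0.6  -0.79] pos [0.4423 0.3441 0.1774] F [-0.5 -0.1  1.3] w 0.0941 t 11.67 q [ 0.6   0.36  1.51 -0.    1.29 -0.69]
```

Emit:
{"api": "step_arm", "payload": {
  "steps": [
    {"x": -0.01, "y": -0.03, "z": 0, "ax": -0.7, "ay": -0.6, "az": -0.8, "claw": 0.094},
    {"x": -0.012, "y": -0.036, "z": 0, "ax": 0, "ay": 0, "az": 0, "claw": 0.094},
    {"x": -0.012, "y": -0.036, "z": 0, "ax": 0, "ay": 0, "az": 0, "claw": 0.094},
    {"x": -0.012, "y": -0.036, "z": 0, "ax": 0, "ay": 0, "az": 0, "claw": 0.094},
    {"x": -0.012, "y": -0.036, "z": 0, "ax": 0, "ay": 0, "az": 0, "claw": 0.094}
  ]
}}

```text
time_s: 12.08
ee_pos: [0.4478, 0.159, 0.1715]
eef_rot: [-3.136, -0.006, 2.872]
force: [1.1, 0.1, 0.2]
grip_width: 0.0941
```

Emit:
{"api": "step_arm", "payload": {
  "steps": [
    {"x": -0.01, "y": -0.03, "z": 0, "ax": 0, "ay": 0, "az": 0, "claw": 0.094},
    {"x": -0.006, "y": -0.02, "z": 0, "ax": 0, "ay": 0, "az": 0, "claw": 0.094},
    {"x": -0.003, "y": -0.007, "z": 0, "ax": 0, "ay": 0, "az": 0, "claw": 0.094},
    {"x": 0, "y": 0, "z": 0, "ax": 0, "ay": 0, "az": 0, "claw": 0.094}
  ]
}}

```text
time_s: 12.42
ee_pos: [0.449, 0.0907, 0.1687]
eef_rot: [-3.134, -0.01, 2.859]
force: [0.5, 0.6, 0.5]
grip_width: 0.0941
```

```bash
python3 - <<'E'
from h import *
rel([.448,.098,.005],164.5)
a,_=vision.camera('scene')
cv2.imwrite('pics/c10.png',cv2.resize(a[130:290,200:360],None,fx=3.5,fy=3.5,interpolation=2)[:,:,::-1])
E
```

```text
shift [0.0014 0.008  0.1637] turn [-0.43 -0.55 -0.7 ] pos [0.449  0.0907 0.1687] F [0.5 0.6 0.5] w 0.0941 t 12.42 q [ 0.12  0.14  1.81 -0.    1.21 -1.17]
```

View pics/c10.png

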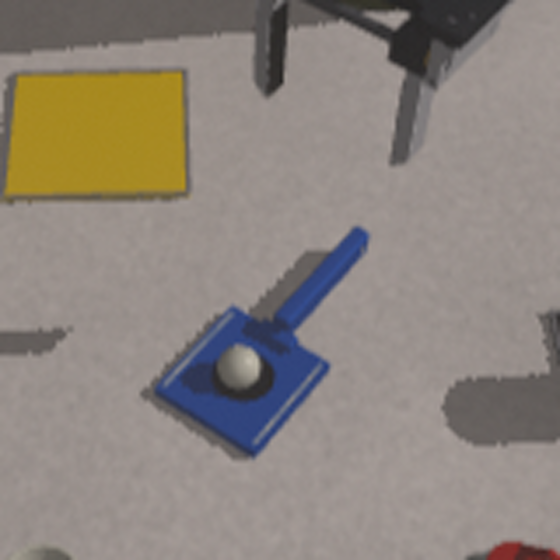

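The tray is now clear of shadow, with the handle in crop from (285,320) to (360,240). I'll re-measure its axis.

```bash
python3 - <<'E'
from h import *
p=cv2.imread('pics/c10.png')[:,:,::-1];hsv=cv2.cvtColor(p.copy(),cv2.COLOR_RGB2HSV)
m=cv2.inRange(hsv,(105,110,30),(130,255,255)); vv,uu=np.nonzero(m); uu=200+(uu+.5)/3.5-.5;vv=130+(vv+.5)/3.5-.5
Q=onz('scene',uu,vv,.024)[:,:2]; c0=np.array([.549,.070]);e=np.array([np.cos(np.radians(-15.5)),np.sin(np.radians(-15.5))])
t=(Q-c0)@e; s=(Q-c0)@np.array([-e[1],e[0]])
for lo in np.arange(-.15,-.05,.015):
    k=(t>lo)&(t<lo+.015); print(lo.round(3),k.sum(),s[k].mean().round(4),np.percentile(s[k],[2,98]).round(4))
Q9=onz('scene',uu,vv,.009)[:,:2]; k=(Q9-c0)@e>-.04; r=cv2.minAreaRect((Q9[k]*1000).astype(np.float32)); print(r)
E
```

```text
-0.15 286 -0.0028 [-0.0095  0.0042]
-0.135 361 -0.0012 [-0.0094  0.007 ]
-0.12 387 -0.0009 [-0.0094  0.0076]
-0.105 392 -0.0007 [-0.0091  0.0077]
-0.09 411 -0.0004 [-0.0089  0.0082]
-0.075 428 -0.0002 [-0.009   0.0085]
-0.06 388 0.0004 [-0.0084  0.0085]
((551.0469360351562, 69.34603881835938), (85.88607788085938, 84.71588897705078), 74.99520874023438)
```

Emit:
{"api": "step_arm", "payload": {
  "steps": [
    {"x": 0.001, "y": 0.006, "z": 0.02, "ax": -0.4, "ay": -0.5, "az": -1.0, "claw": 0.06},
    {"x": 0, "y": 0, "z": 0.03, "ax": 0, "ay": 0, "az": 0, "claw": 0.06},
    {"x": 0, "y": 0, "z": 0.03, "ax": 0, "ay": 0, "az": 0, "claw": 0.06},
    {"x": 0, "y": 0, "z": 0.02, "ax": 0, "ay": 0, "az": 0, "claw": 0.06},
    {"x": 0, "y": 0, "z": 0.005, "ax": 0, "ay": 0, "az": 0, "claw": 0.06}
  ]
}}

```text
time_s: 12.88
ee_pos: [0.4506, 0.104, 0.0607]
eef_rot: [3.139, 0.004, 2.879]
force: [-0.1, -0.3, 0.5]
grip_width: 0.064
```

Emit:
{"api": "step_arm", "payload": {
  "steps": [
    {"x": 0, "y": 0, "z": 0, "ax": 0, "ay": 0, "az": 0, "claw": 0.06}
  ]
}}

```text
time_s: 12.97
ee_pos: [0.4498, 0.105, 0.0596]
eef_rot: [3.14, 0.001, 2.88]
force: [-0.6, -0.4, 0.2]
grip_width: 0.0607
```

```bash
python3 - <<'E'
from h import *
rel([.448,.0975,.006],165)
E
```

```text
shift [-0.0002 -0.0078  0.0535] turn [ 0.1   0.06 -0.01] pos [0.4498 0.105  0.0596] F [-0.6 -0.4  0.2] w 0.0607 t 12.97 q [ 0.15  0.29  1.91  0.    0.94 -1.16]
```

Emit:
{"api": "step_arm", "payload": {
  "steps": [
    {"x": 0, "y": -0.007, "z": 0.005, "ax": 0, "ay": 0, "az": 0, "claw": 0.06},
    {"x": 0, "y": 0, "z": 0.012, "ax": 0, "ay": 0, "az": 0, "claw": 0.06},
    {"x": 0, "y": 0, "z": 0.012, "ax": 0, "ay": 0, "az": 0, "claw": 0.06},
    {"x": 0, "y": 0, "z": 0.004, "ax": 0, "ay": 0, "az": 0, "claw": 0.06},
    {"x": 0, "y": 0, "z": 0, "ax": 0, "ay": 0, "az": 0, "claw": 0.06}
  ]
}}

```text
time_s: 13.38
ee_pos: [0.4502, 0.0996, 0.0293]
eef_rot: [3.137, 0.007, 2.882]
force: [-0.1, 0.2, 0.4]
grip_width: 0.0601
```

```bash
python3 - <<'E'
from h import *
rel([.448,.0975,.006],165)
E
```

```text
shift [ 0.0017 -0.0027  0.0232] turn [0.25 0.38 0.12] pos [0.4502 0.0996 0.0293] F [-0.1  0.2  0.4] w 0.0601 t 13.38 q [ 0.14  0.34  1.93  0.    0.86 -1.17]
```

Emit:
{"api": "step_arm", "payload": {
  "steps": [
    {"x": 0.001, "y": -0.002, "z": 0.008, "ax": 0.2, "ay": 0.4, "az": 0, "claw": 0.06},
    {"x": 0, "y": 0, "z": 0.008, "ax": 0, "ay": 0, "az": 0, "claw": 0.06},
    {"x": 0, "y": 0, "z": 0.003, "ax": 0, "ay": 0, "az": 0, "claw": 0.06},
    {"x": 0, "y": 0, "z": 0, "ax": 0, "ay": 0, "az": 0, "claw": 0.06}
  ]
}}

```text
time_s: 13.72
ee_pos: [0.45, 0.0979, 0.0109]
eef_rot: [3.14, 0.003, 2.882]
force: [0.4, -0.2, -0.2]
grip_width: 0.0602
```

```bash
python3 - <<'E'
from h import *
rel([.448,.0975,.006],165)
a,_=vision.camera('scene')
cv2.imwrite('pics/c11.png',cv2.resize(a[130:290,200:360],None,fx=3.5,fy=3.5,interpolation=2)[:,:,::-1])
E
```

```text
shift [ 0.0019 -0.0009  0.0049] turn [0.11 0.14 0.11] pos [0.45   0.0979 0.0109] F [ 0.4 -0.2 -0.2] w 0.0602 t 13.72 q [ 0.13  0.38  1.94  0.    0.82 -1.18]
```

View pics/c11.png

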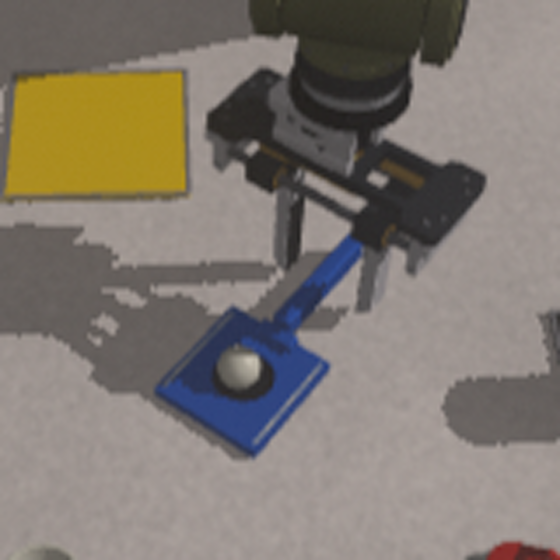

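The fingers straddle the handle at crop (290,250) and (370,290). Lower 5 mm and close slowly.

Emit:
{"api": "step_arm", "payload": {
  "grip_force": 10,
  "steps": [
    {"x": 0.001, "y": 0, "z": 0.003, "ax": 0.1, "ay": 0.1, "az": 0, "claw": 0.05},
    {"x": 0, "y": 0, "z": 0.002, "ax": 0, "ay": 0, "az": 0, "claw": 0.04},
    {"x": 0, "y": 0, "z": 0, "ax": 0, "ay": 0, "az": 0, "claw": 0.032},
    {"x": 0, "y": 0, "z": 0, "ax": 0, "ay": 0, "az": 0, "claw": 0.028},
    {"x": 0, "y": 0, "z": 0, "ax": 0, "ay": 0, "az": 0, "claw": 0.025}
  ]
}}

```text
time_s: 14.18
ee_pos: [0.4494, 0.0983, 0.0062]
eef_rot: [3.141, 0.001, 2.882]
force: [-0.9, -0.3, -0.2]
grip_width: 0.03
```

Emit:
{"api": "step_arm", "payload": {
  "steps": [
    {"x": 0, "y": 0, "z": 0, "ax": 0, "ay": 0, "az": 0, "claw": 0.023},
    {"x": 0, "y": 0, "z": 0, "ax": 0, "ay": 0, "az": 0, "claw": 0.021},
    {"x": 0, "y": 0, "z": 0, "ax": 0, "ay": 0, "az": 0, "claw": 0.019},
    {"x": 0, "y": 0, "z": 0, "ax": 0, "ay": 0, "az": 0, "claw": 0.017},
    {"x": 0, "y": 0, "z": 0, "ax": 0, "ay": 0, "az": 0, "claw": 0.016}
  ]
}}

```text
time_s: 14.6
ee_pos: [0.4495, 0.0983, 0.0065]
eef_rot: [3.141, 0.002, 2.882]
force: [0.3, 0.1, -0.8]
grip_width: 0.0162
```

Emit:
{"api": "step_arm", "payload": {
  "steps": [
    {"x": 0, "y": 0, "z": 0, "ax": 0, "ay": 0, "az": 0, "claw": 0.015},
    {"x": 0, "y": 0, "z": 0, "ax": 0, "ay": 0, "az": 0, "claw": 0.014},
    {"x": 0, "y": 0, "z": 0, "ax": 0, "ay": 0, "az": 0, "claw": 0.012},
    {"x": 0, "y": 0, "z": 0, "ax": 0, "ay": 0, "az": 0, "claw": 0.01},
    {"x": 0, "y": 0, "z": 0, "ax": 0, "ay": 0, "az": 0, "claw": 0.005}
  ]
}}

```text
time_s: 15.02
ee_pos: [0.4494, 0.0981, 0.0065]
eef_rot: [3.141, 0.002, 2.882]
force: [-0.7, -0.5, 0.3]
grip_width: 0.014
```

```bash
python3 - <<'E'
from h import *
rel([.448,.0975,.006],165)
E
```

```text
shift [ 0.0012 -0.001   0.0005] turn [0.02 0.1  0.1 ] pos [0.4494 0.0981 0.0065] F [-0.7 -0.5  0.3] w 0.014 t 15.02 q [ 0.14  0.39  1.94 -0.    0.81 -1.17]
```

Gripped at 14 mm, which is the handle's width. Increase the grip gradually, then lift slowly.

Emit:
{"api": "step_arm", "payload": {
  "grip_force": 30,
  "steps": [
    {"x": 0, "y": 0, "z": 0, "ax": 0, "ay": 0, "az": 0, "claw": 0.005},
    {"x": 0, "y": 0, "z": 0, "ax": 0, "ay": 0, "az": 0, "claw": 0.005}
  ]
}}

```text
time_s: 15.18
ee_pos: [0.4494, 0.0981, 0.0065]
eef_rot: [3.141, 0.002, 2.881]
force: [-0.8, -0.5, -0.0]
grip_width: 0.0138
```

Emit:
{"api": "step_arm", "payload": {
  "grip_force": 55,
  "steps": [
    {"x": 0, "y": 0, "z": 0, "ax": 0, "ay": 0, "az": 0, "claw": 0.005},
    {"x": 0, "y": 0, "z": 0, "ax": 0, "ay": 0, "az": 0, "claw": 0.005},
    {"x": 0, "y": 0, "z": -0.001, "ax": 0, "ay": 0, "az": 0, "claw": 0.005},
    {"x": 0, "y": 0, "z": -0.002, "ax": 0, "ay": 0, "az": 0, "claw": 0.005},
    {"x": 0, "y": 0, "z": -0.003, "ax": 0, "ay": 0, "az": 0, "claw": 0.005}
  ]
}}

```text
time_s: 15.6
ee_pos: [0.4487, 0.0981, 0.0121]
eef_rot: [-3.141, -0.0, 2.882]
force: [-0.6, -0.3, -0.7]
grip_width: 0.0137
```

Emit:
{"api": "step_arm", "payload": {
  "steps": [
    {"x": 0, "y": 0, "z": -0.004, "ax": 0, "ay": 0, "az": 0, "claw": 0.005},
    {"x": 0, "y": 0, "z": -0.004, "ax": 0, "ay": 0, "az": 0, "claw": 0.005},
    {"x": 0, "y": 0, "z": -0.003, "ax": 0, "ay": 0, "az": 0, "claw": 0.005},
    {"x": 0, "y": 0, "z": -0.002, "ax": 0, "ay": 0, "az": 0, "claw": 0.005},
    {"x": 0, "y": 0, "z": 0, "ax": 0, "ay": 0, "az": 0, "claw": 0.005}
  ]
}}

```text
time_s: 16.02
ee_pos: [0.4488, 0.0983, 0.0273]
eef_rot: [-3.142, 0.0, 2.882]
force: [0.4, -0.6, -2.3]
grip_width: 0.0135
```

```bash
cat >> h.py <<'E'
def tilt(n,d,p,box):
    "fit plane to blue plate pixels"
    P=cloud(n,d);hsv=cv2.cvtColor(p,cv2.COLOR_RGB2HSV);m=np.zeros((384,512),bool);x0,y0,x1,y1=box
    m[y0:y1,x0:x1]=cv2.inRange(hsv,(105,110,30),(130,255,255))[y0:y1,x0:x1]>0
    X=P[m];X=X[~np.isnan(X[:,0])]; return X
E
python3 - <<'E'
from h import *
rel([.448,.0975,.0845],165)
a,_=vision.camera('scene')
cv2.imwrite('pics/c12.png',cv2.resize(a[130:290,200:360],None,fx=3.5,fy=3.5,interpolation=2)[:,:,::-1])
E
```

```text
shift [ 0.0006 -0.001  -0.0572] turn [-0.    0.01  0.11] pos [0.4488 0.0983 0.0273] F [ 0.4 -0.6 -2.3] w 0.0135 t 16.02 q [ 0.14  0.35  1.93 -0.    0.86 -1.18]
```

View pics/c12.png

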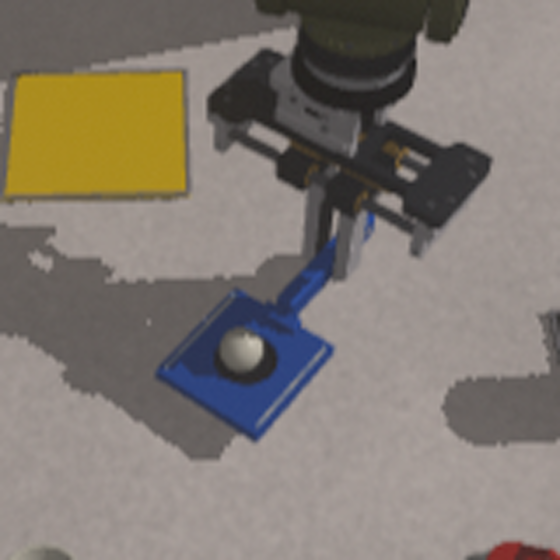

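The tray is lifted evenly with the ball in its pocket (crop (242,352)). Raise to working height slowly.

Emit:
{"api": "step_arm", "payload": {
  "steps": [
    {"x": 0, "y": 0, "z": -0.003, "ax": 0, "ay": 0, "az": 0, "claw": 0.005},
    {"x": 0, "y": 0, "z": -0.005, "ax": 0, "ay": 0, "az": 0, "claw": 0.005},
    {"x": 0, "y": 0, "z": -0.006, "ax": 0, "ay": 0, "az": 0, "claw": 0.005},
    {"x": 0, "y": 0, "z": -0.007, "ax": 0, "ay": 0, "az": 0, "claw": 0.005},
    {"x": 0, "y": 0, "z": -0.007, "ax": 0, "ay": 0, "az": 0, "claw": 0.005}
  ]
}}

```text
time_s: 16.48
ee_pos: [0.4478, 0.0981, 0.0562]
eef_rot: [-3.14, -0.003, 2.882]
force: [-0.0, -0.1, -2.2]
grip_width: 0.0135
```

Emit:
{"api": "step_arm", "payload": {
  "steps": [
    {"x": 0, "y": 0, "z": -0.006, "ax": 0, "ay": 0, "az": 0, "claw": 0.005},
    {"x": 0, "y": 0, "z": -0.005, "ax": 0, "ay": 0, "az": 0, "claw": 0.005},
    {"x": 0, "y": 0, "z": -0.003, "ax": 0, "ay": 0, "az": 0, "claw": 0.005},
    {"x": 0, "y": 0, "z": -0.001, "ax": 0, "ay": 0, "az": 0, "claw": 0.005},
    {"x": 0, "y": 0, "z": 0, "ax": 0, "ay": 0, "az": 0, "claw": 0.005}
  ]
}}

```text
time_s: 16.9
ee_pos: [0.4489, 0.0983, 0.0754]
eef_rot: [3.141, 0.001, 2.882]
force: [0.1, -0.2, -2.1]
grip_width: 0.0134
```

```bash
cat >> h.py <<'E'
def plate(n,a,d,cen):
    P=cloud(n,d);hsv=cv2.cvtColor(a,cv2.COLOR_RGB2HSV);m=cv2.inRange(hsv,(105,110,30),(130,255,255))>0
    m&=(np.hypot(P[...,0]-cen[0],P[...,1]-cen[1])<.055)
    X=P[m]; 
    for _ in range(4):
        A=np.c_[X[:,:2]-cen[:2],np.ones(len(X))]; c=np.linalg.lstsq(A,X[:,2],rcond=None)[0]; r=X[:,2]-A@c; X=X[abs(r)<max(.002,2*r.std())] if _<3 else X
    print(n,'plate n',len(X),'slope deg x,y',np.degrees(c[:2]).round(1),'z',c[2].round(4))
E
python3 - <<'E'
from h import *
rel([.4675,-.157,.071],165)
o=ctrl.get_obs()['ee_pos']; cen=o[:2]+.105*np.array([np.cos(-.2618),np.sin(-.2618)]);print(cen)
for n in('scene','top'):
    a,d=vision.camera(n); plate(n,a,d,cen)
z=np.load('scene0.npz');plate('scene',z['p'],z['d'],np.array([.55,.07]))
z=np.load('top0.npz');plate('top',z['p'],z['d'],np.array([.55,.07]))
E
```

```text
shift [-0.0836 -0.2419  0.0044] turn [0.02 0.06 0.11] pos [0.4489 0.0983 0.0754] F [ 0.1 -0.2 -2.1] w 0.0134 t 16.9 q [ 0.14  0.26  1.9  -0.    0.97 -1.17]
[0.55028591 0.07112859]
scene plate n 720 slope deg x,y [-0.4 -0.2] z 0.0792
top plate n 227 slope deg x,y [-0.4  0.3] z 0.0776
scene plate n 688 slope deg x,y [-0.1  0. ] z 0.0108
top plate n 403 slope deg x,y [-0.5  0. ] z 0.0093
```

The plate is level to within 0.5° in both views. Carry straight to the grille with a gentle ramp.

Emit:
{"api": "step_arm", "payload": {
  "steps": [
    {"x": -0.0004, "y": -0.001, "z": 0, "ax": 0, "ay": 0, "az": 0, "claw": 0.005},
    {"x": -0.0007, "y": -0.002, "z": 0, "ax": 0, "ay": 0, "az": 0, "claw": 0.005},
    {"x": -0.001, "y": -0.003, "z": 0, "ax": 0, "ay": 0, "az": 0, "claw": 0.005},
    {"x": -0.0014, "y": -0.004, "z": 0, "ax": 0, "ay": 0, "az": 0, "claw": 0.005},
    {"x": -0.0018, "y": -0.005, "z": 0, "ax": 0, "ay": 0, "az": 0, "claw": 0.005}
  ]
}}

```text
time_s: 17.42
ee_pos: [0.4493, 0.0816, 0.0739]
eef_rot: [-3.141, -0.002, 2.883]
force: [0.1, -0.9, -1.9]
grip_width: 0.0136
```

Emit:
{"api": "step_arm", "payload": {
  "steps": [
    {"x": -0.002, "y": -0.006, "z": 0, "ax": 0, "ay": 0, "az": 0, "claw": 0.005},
    {"x": -0.0024, "y": -0.007, "z": 0, "ax": 0, "ay": 0, "az": 0, "claw": 0.005},
    {"x": -0.0028, "y": -0.008, "z": 0, "ax": 0, "ay": 0, "az": 0, "claw": 0.005},
    {"x": -0.003, "y": -0.0085, "z": 0, "ax": 0, "ay": 0, "az": 0, "claw": 0.005},
    {"x": -0.003, "y": -0.0085, "z": 0, "ax": 0, "ay": 0, "az": 0, "claw": 0.005}
  ]
}}

```text
time_s: 17.83
ee_pos: [0.4525, 0.0372, 0.0737]
eef_rot: [-3.141, -0.002, 2.883]
force: [0.1, 0.3, -2.5]
grip_width: 0.014
```

Emit:
{"api": "step_arm", "payload": {
  "steps": [
    {"x": -0.003, "y": -0.0085, "z": 0, "ax": 0, "ay": 0, "az": 0, "claw": 0.005},
    {"x": -0.003, "y": -0.0085, "z": 0, "ax": 0, "ay": 0, "az": 0, "claw": 0.005},
    {"x": -0.003, "y": -0.0085, "z": 0, "ax": 0, "ay": 0, "az": 0, "claw": 0.005},
    {"x": -0.003, "y": -0.0085, "z": 0, "ax": 0, "ay": 0, "az": 0, "claw": 0.005},
    {"x": -0.003, "y": -0.0085, "z": 0, "ax": 0, "ay": 0, "az": 0, "claw": 0.005}
  ]
}}

```text
time_s: 18.25
ee_pos: [0.4564, -0.0134, 0.0738]
eef_rot: [-3.141, -0.002, 2.882]
force: [-0.3, 1.1, -2.1]
grip_width: 0.0139
```

```bash
python3 - <<'E'
from h import *
rel([.4675,-.157,.071],165)
a,_=vision.camera('scene')
cv2.imwrite('pics/c13.png',cv2.resize(a[110:270,100:330],None,fx=3.4,fy=3.4,interpolation=2)[:,:,::-1])
E
```

```text
shift [-0.0477 -0.1359  0.0029] turn [-0.06 -0.1   0.12] pos [ 0.4564 -0.0134  0.0738] F [-0.3  1.1 -2.1] w 0.0139 t 18.25 q [-0.11  0.26  1.91 -0.    0.97 -1.42]
```

View pics/c13.png

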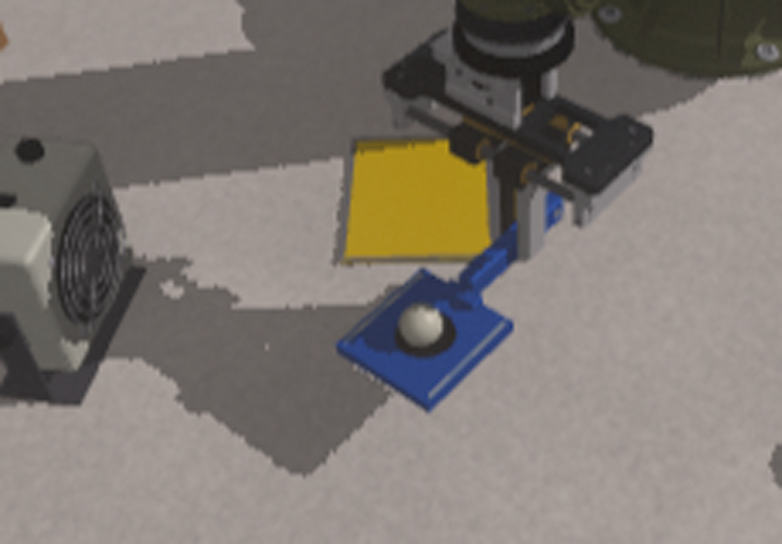

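The ball sits in the pocket at crop (421,328). Carry on.

Emit:
{"api": "step_arm", "payload": {
  "steps": [
    {"x": -0.003, "y": -0.0085, "z": 0, "ax": 0, "ay": 0, "az": 0, "claw": 0.005},
    {"x": -0.003, "y": -0.0085, "z": 0, "ax": 0, "ay": 0, "az": 0, "claw": 0.005},
    {"x": -0.003, "y": -0.0085, "z": 0, "ax": 0, "ay": 0, "az": 0, "claw": 0.005},
    {"x": -0.003, "y": -0.0085, "z": 0.0005, "ax": 0, "ay": 0, "az": 0, "claw": 0.005},
    {"x": -0.003, "y": -0.0085, "z": 0.0005, "ax": 0, "ay": 0, "az": 0, "claw": 0.005}
  ]
}}

```text
time_s: 18.72
ee_pos: [0.4603, -0.0633, 0.0729]
eef_rot: [-3.14, -0.002, 2.882]
force: [-0.4, 0.3, -2.1]
grip_width: 0.0134
```

Emit:
{"api": "step_arm", "payload": {
  "steps": [
    {"x": -0.003, "y": -0.0085, "z": 0, "ax": 0, "ay": 0, "az": 0, "claw": 0.005},
    {"x": -0.003, "y": -0.0085, "z": 0, "ax": 0, "ay": 0, "az": 0, "claw": 0.005},
    {"x": -0.003, "y": -0.0085, "z": 0, "ax": 0, "ay": 0, "az": 0, "claw": 0.005},
    {"x": -0.003, "y": -0.0085, "z": 0, "ax": 0, "ay": 0, "az": 0, "claw": 0.005},
    {"x": -0.003, "y": -0.0075, "z": 0, "ax": 0, "ay": 0, "az": 0, "claw": 0.005}
  ]
}}

```text
time_s: 19.13
ee_pos: [0.4644, -0.1124, 0.0727]
eef_rot: [-3.14, -0.002, 2.882]
force: [-0.1, 0.6, -1.7]
grip_width: 0.0132
```

```bash
python3 - <<'E'
from h import *
rel([.4675,-.157,.071],165)
E
```

```text
shift [-0.0145 -0.0423  0.0017] turn [-0.07 -0.1   0.12] pos [ 0.4644 -0.1124  0.0727] F [-0.1  0.6 -1.7] w 0.0132 t 19.13 q [-0.31  0.31  1.85 -0.    0.98 -1.62]
```

Emit:
{"api": "step_arm", "payload": {
  "steps": [
    {"x": -0.0025, "y": -0.007, "z": 0, "ax": 0, "ay": 0, "az": 0, "claw": 0.005},
    {"x": -0.0022, "y": -0.006, "z": 0, "ax": 0, "ay": 0, "az": 0, "claw": 0.005},
    {"x": -0.0018, "y": -0.005, "z": 0, "ax": 0, "ay": 0, "az": 0, "claw": 0.005},
    {"x": -0.0014, "y": -0.004, "z": 0, "ax": 0, "ay": 0, "az": 0, "claw": 0.005},
    {"x": -0.001, "y": -0.003, "z": 0, "ax": 0, "ay": 0, "az": 0, "claw": 0.005}
  ]
}}

```text
time_s: 19.55
ee_pos: [0.4668, -0.1428, 0.0726]
eef_rot: [-3.14, -0.002, 2.881]
force: [-0.1, 0.4, -1.8]
grip_width: 0.0136
```

Emit:
{"api": "step_arm", "payload": {
  "steps": [
    {"x": -0.0008, "y": -0.0025, "z": 0, "ax": 0, "ay": 0, "az": 0, "claw": 0.005},
    {"x": -0.0006, "y": -0.002, "z": 0, "ax": 0, "ay": 0, "az": 0, "claw": 0.005},
    {"x": -0.0004, "y": -0.001, "z": 0, "ax": 0, "ay": 0, "az": 0, "claw": 0.005},
    {"x": 0, "y": 0, "z": 0, "ax": 0, "ay": 0, "az": 0, "claw": 0.005}
  ]
}}

```text
time_s: 19.88
ee_pos: [0.4672, -0.1494, 0.0726]
eef_rot: [-3.14, -0.002, 2.881]
force: [0.2, 0.2, -1.9]
grip_width: 0.0138
```

```bash
python3 - <<'E'
from h import *
rel([.4675,-.157,.071],165)
E
```

```text
shift [-0.0022 -0.0073  0.0016] turn [-0.07 -0.11  0.07] pos [ 0.4672 -0.1494  0.0726] F [ 0.2  0.2 -1.9] w 0.0138 t 19.88 q [-0.38  0.33  1.82 -0.    0.99 -1.69]
```

Emit:
{"api": "step_arm", "payload": {
  "steps": [
    {"x": -0.0006, "y": -0.002, "z": 0.0005, "ax": 0, "ay": 0, "az": 0, "claw": 0.005},
    {"x": -0.0008, "y": -0.0025, "z": 0.0005, "ax": 0, "ay": 0, "az": 0, "claw": 0.005},
    {"x": -0.0006, "y": -0.002, "z": 0.0005, "ax": 0, "ay": 0, "az": 0, "claw": 0.005},
    {"x": -0.0003, "y": -0.0008, "z": 0, "ax": 0, "ay": 0, "az": 0, "claw": 0.005},
    {"x": 0, "y": 0, "z": 0, "ax": 0, "ay": 0, "az": 0, "claw": 0.005}
  ]
}}

```text
time_s: 20.3
ee_pos: [0.4676, -0.1573, 0.0709]
eef_rot: [-3.14, -0.002, 2.882]
force: [0.6, 0.7, -2.1]
grip_width: 0.0138
```

Emit:
{"api": "step_arm", "payload": {
  "steps": [
    {"x": 0, "y": 0, "z": 0, "ax": 0, "ay": 0, "az": 0, "claw": 0.005},
    {"x": 0, "y": 0, "z": 0, "ax": 0, "ay": 0, "az": 0, "claw": 0.005},
    {"x": 0, "y": 0, "z": 0, "ax": 0, "ay": 0, "az": 0, "claw": 0.005}
  ]
}}

```text
time_s: 20.55
ee_pos: [0.4675, -0.1573, 0.0709]
eef_rot: [-3.14, -0.002, 2.882]
force: [0.2, -0.9, -2.3]
grip_width: 0.0132
```

```bash
python3 - <<'E'
from h import *
rel([.4675,-.157,.071],165)
o=ctrl.get_obs();print(abs(o['joint_vel']).max()); o=o['ee_pos']; cen=o[:2]+.105*np.array([np.cos(-.2618),np.sin(-.2618)])
g=np.array([.594,-.2795]);ax=np.array([.253,-.967])
for n in('scene','top'):
    a,d=vision.camera(n); plate(n,a,d,cen); print('ball expected px',proj(n,[*cen,.085]))
    hsv=cv2.cvtColor(a,cv2.COLOR_RGB2HSV);P=cloud(n,d)
    m=((hsv[...,1]<70)&(P[...,2]>.08)&(P[...,2]<.11)&(np.hypot(P[...,0]-cen[0],P[...,1]-cen[1])<.03)).astype(np.uint8)
    (u,v),r=cv2.minEnclosingCircle(np.argwhere(m)[:,::-1].astype(np.float32)); b=onz(n,u,v,.085); print('ball',(u,v,r),b.round(4),'grille frame',((b[:2]-g)@ax).round(4),((b[:2]-g)@[.967,.253]).round(4),'off pocket',np.linalg.norm(b[:2]-cen).round(4))
    cv2.imwrite(f'pics/{n}14.png',cv2.resize(a,None,fx=1.5,fy=1.5)[:,:,::-1])
E
```

```text
shift [ 0.0001  0.0003 -0.0001] turn [-0.07 -0.13  0.11] pos [ 0.4675 -0.1573  0.0709] F [ 0.2 -0.9 -2.3] w 0.0132 t 20.55 q [-0.4   0.34  1.81 -0.    0.99 -1.71]
0.00282606288416831
scene plate n 575 slope deg x,y [-0.6  0. ] z 0.0744
ball expected px [168.1056169  192.11365315]
ball (166.0, 191.57142639160156, 6.202471733093262) [ 0.5694 -0.1901  0.085 ] grille frame -0.0927 -0.0012 off pocket 0.0057
top plate n 111 slope deg x,y [-6.6  1.8] z 0.0768
ball expected px [323.25203056 163.03070948]
ball (0.0, 0.0, 0.0) [1.1522 0.883  0.085 ] grille frame -0.983 0.8339 off pocket 1.2164
```

View pics/scene14.png

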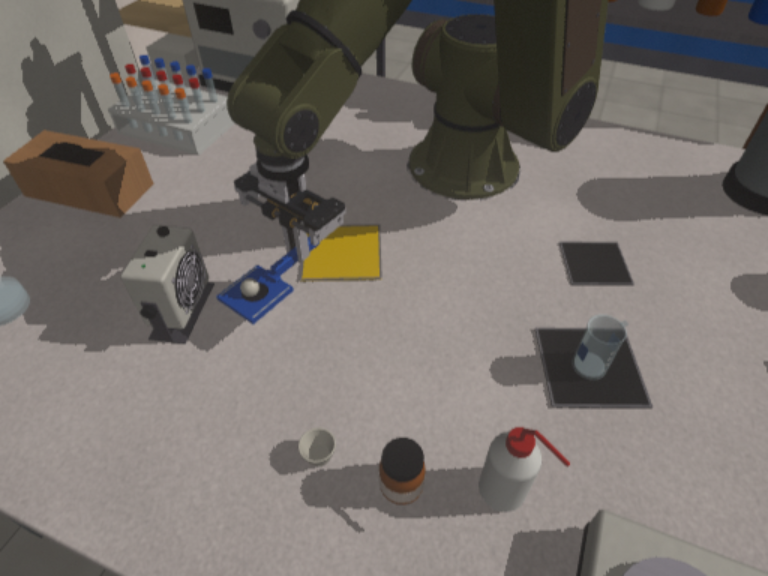

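The scene view shows the tray level in front of the fan, with the ball at (250,288). The beaker is upright on the mat at (600,347), and the bystanders are where they started. Handing in.

```bash
python3 -c "
from station import ticket,ctrl
print(ticket.hand_in()); o=ctrl.get_obs(); print(o['ee_pos'],o['grip_width'])"
```

```text
the job is handed in; nothing more can be done
None
the job is handed in; nothing more can be done
```

I moved the beaker onto the larger dark mat and carried the tray to the ioniser. I handed in at about 20.6 s with the tray held still in front of the grille; no verdict was reported.

**Beaker:** my first grasp came out too high because the fingers crept upward while closing, so I reopened and gripped lower. I set it down until the wrist felt about 7 N of contact, then released it. It stands upright near the middle of the mat.

**Last checks, from the scene camera and arm readings:**

| Check | Reading |
|---|---|
| Ball in front of the grille | about 93 mm (target 100 mm) |
| Ball off the grille's middle, sideways | about 1 mm |
| Ball height | 85 mm, taken from the arm's height, not measured in the image |
| Ball off the pocket's centre | about 6 mm, within its free play |
| Tray level | within about 0.6° |
| Arm | at rest |
| Bystanders | in place by eye, not measured |

**One check disagreed:** the top camera gave a tray tilt of about 7° and could not find the ball. The arm was hiding most of the tray from that side (111 pixels visible), so I went by the scene view and the arm's own pose, which shows the tool vertical to within 0.2°.

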